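Build the vacuum canister tower on its pump

TASK

Store the spices under vacuum: first switch the pump's selector off, then unlock the lid from the pump base with a quarter turn anticlockwise, lift it off and set it down on the worktop. Stack every spice canister on the pump base, one on top of the other and in any order, each locked with a quarter turn clockwise until its sides are flush with the base, and lock the lid on top of the last in the same way; only when the tower is closed turn the selector to the mark with as many dots as there are canisters in the tower. Keep the selector off as long as the tower is open, let no canister fall over, and leave the steel beaker, the spoon and the salt jar where they are.

Things in the scene. Friction and masses are not known exactly. Their poses are not given: they have to be found in the camera images.
- pump: The vacuum pump base, fixed: a brushed steel box 160 (its x) x 320 (its y) x 60 mm high on the worktop; origin at the centre of its underside. On top a grey plinth with a neck that carries the tower (centre at its y = -85 mm) and the black selector knob (axis at its y = +95 mm).
- pump_shoulder (a point): Centre of the plinth's top (the shoulder, 80 (x) x 58 (y) mm), 68 mm above the worktop, axes as the pump's; the tower's axis. Here rises a round steel neck 32 mm wide, 15 mm high (rim bevelled to 24 mm), with two lugs along +-x, tips 22.5 mm from the axis, 10 mm wide, 6.5 to 10.5 mm up. Locked parts sit on the shoulder, x axis along the pump's x, either way round.
- pump_neck (a point): Centre of the pump neck's top, 15 mm above the shoulder. Locking on this or a canister's neck: a part drops fully down only with its x axis about 90 degrees (+-12) from the x axis of the part below, either way round (1.5 mm sideways play); then turned clockwise (from above) it locks at a stop with sides flush. Locked, it has 2.5 mm play upwards. Anticlockwise back to the entry frees it.
- canister1_mid (a point): A spice canister, loose, white on a grey foot, about 0.22 kg; may be absent. Body an oblong box 80 (its x) x 58 (its y) x 50 mm high, gripped across the 58 mm; flat underside with a keyed recess; on top a steel neck just like the pump's, lugs along its x. This point: centre of the body, 25 mm above its underside; z up. Same after half a turn. Locked, each adds 50 mm to the tower.
- canister2_mid (a point): A second canister, the same in every way; may be absent.
- canister3_mid (a point): A third canister, the same in every way; may be absent.
- lid_grip (a point): The lid, loose, 0.14 kg: a grey cap 80 (its x) x 58 (its y) x 23 mm high, underside keyed as the canisters'; on top a black grip bar 54 mm long (along x), 14 mm thick (across y), from 23 to 59 mm above the lid's underside. This point: in the bar on the lid's axis, 46 mm above the underside; z up. At the start it is locked on the pump's neck.
- selector_grip (a point): The selector knob on top of the pump, 180 mm from the tower's axis: a black disc 48 mm across with a bar grip 44 mm long, 13 mm thick, top 40 mm above the disc's underside and 102 mm above the worktop. This point is on the knob's axis in the bar, 10 mm below its top; x runs along the bar towards its white pointer, z up.
- selector (a joint): Selector angle, rad, growing clockwise from above, 0 to 1.5, end stops. Four detents: 0 = off (mark: open ring), 0.5 = one dot, 1.0 = two, 1.5 = three dots (dots in a row outwards from the knob); let go, it springs to the nearest; under 0.15 N m turns it. At 0 the pointer stands 0.75 rad anticlockwise of the pump's +x. Starts at a dotted mark.
- beaker: Bystander, loose: plain steel beaker 100 mm across, 120 mm high, origin at the centre of its underside.
- spoon: Bystander, loose: steel spoon 260 mm long lying on the worktop along its x, origin near its middle.
- salt: Bystander, loose: small glass salt jar 60 mm across, 75 mm high, origin at the centre of its underside.
There are look-alikes about, which are no part of the job. Leave any green look-alike of the part that bears canister2_mid alone. Leave any purple look-alike of the part that bears canister1_mid alone.

How it is judged (in metres and radians):
On the way, in this order (a step that is already met when the one before it is completed fails the run):
1. the selector is off, the lid still locked on the pump (value of joint selector below 0.15 rad and horizontal distance between lid_grip and pump_shoulder below 0.01 m), for 0.2 s.
2. the lid is off the pump base and stands upright on the worktop (value of joint selector below 0.15 rad and horizontal distance between lid_grip and pump_shoulder above 0.07 m and height (world z) of lid_grip below 0.052 m and angle between lid_grip's own z axis and vertical below 0.1 rad), for 0.2 s.
3. every canister and the lid are locked in the tower, the selector still off (horizontal distance between each of canister1_mid, canister2_mid, canister3_mid, lid_grip and pump_shoulder below 0.012 m and angle between the x axis of each of canister1_mid, canister2_mid, canister3_mid, lid_grip and the x axis of pump_shoulder, either way round below 0.14 rad and angle between each of canister1_mid, canister2_mid, canister3_mid, lid_grip's own z axis and vertical below 0.06 rad and (z of canister1_mid in the frame of pump_shoulder between 0.021 and 0.029 m or z of canister1_mid in the frame of pump_shoulder between 0.071 and 0.079 m or z of canister1_mid in the frame of pump_shoulder between 0.121 and 0.129 m) and (z of canister2_mid in the frame of pump_shoulder between 0.021 and 0.029 m or z of canister2_mid in the frame of pump_shoulder between 0.071 and 0.079 m or z of canister2_mid in the frame of pump_shoulder between 0.121 and 0.129 m) and (z of canister3_mid in the frame of pump_shoulder between 0.021 and 0.029 m or z of canister3_mid in the frame of pump_shoulder between 0.071 and 0.079 m or z of canister3_mid in the frame of pump_shoulder between 0.121 and 0.129 m) and (z of lid_grip in the frame of pump_shoulder between 0.142 and 0.15 m or z of lid_grip in the frame of pump_shoulder between 0.192 and 0.2 m) and value of joint selector below 0.15 rad), for 0.2 s.
4. the selector is at the mark for the number of canisters (horizontal distance between lid_grip and pump_shoulder below 0.012 m and angle between the x axis of lid_grip and the x axis of pump_shoulder, either way round below 0.14 rad and angle between lid_grip's own z axis and vertical below 0.06 rad and (z of lid_grip in the frame of pump_shoulder between 0.142 and 0.15 m or z of lid_grip in the frame of pump_shoulder between 0.192 and 0.2 m) and ((z of lid_grip in the frame of pump_shoulder between 0.142 and 0.15 m and value of joint selector between 0.85 and 1.15 rad) or (z of lid_grip in the frame of pump_shoulder between 0.192 and 0.2 m and value of joint selector between 1.35 and 1.65 rad))), for 0.2 s.
At the end, for the whole second after the job is handed in: All canisters present, and the lid on top, locked in one tower: within 12 mm of the pump's tower axis, flush within 0.14 rad, upright, within 4 mm of their seats, at rest; selector within 0.15 rad of the mark with as many dots as canisters (two: 1.0, three: 1.5) (all of step 4 and horizontal distance between each of canister1_mid, canister2_mid, canister3_mid and pump_shoulder below 0.012 m and angle between the x axis of each of canister1_mid, canister2_mid, canister3_mid and the x axis of pump_shoulder, either way round below 0.14 rad and angle between each of canister1_mid, canister2_mid, canister3_mid's own z axis and vertical below 0.06 rad and (z of canister1_mid in the frame of pump_shoulder between 0.021 and 0.029 m or z of canister1_mid in the frame of pump_shoulder between 0.071 and 0.079 m or z of canister1_mid in the frame of pump_shoulder between 0.121 and 0.129 m) and (z of canister2_mid in the frame of pump_shoulder between 0.021 and 0.029 m or z of canister2_mid in the frame of pump_shoulder between 0.071 and 0.079 m or z of canister2_mid in the frame of pump_shoulder between 0.121 and 0.129 m) and (z of canister3_mid in the frame of pump_shoulder between 0.021 and 0.029 m or z of canister3_mid in the frame of pump_shoulder between 0.071 and 0.079 m or z of canister3_mid in the frame of pump_shoulder between 0.121 and 0.129 m) and linear speed of each of canister1, canister2, canister3, lid below 0.02 m/s); the robot touches nothing.
It fails at once if the selector is on while the lid is away from the tower (value of joint selector above 0.35 rad and horizontal distance between lid_grip and pump_shoulder above 0.03 m).
It fails at once if a canister falls over (angle between any of canister1_mid, canister2_mid, canister3_mid's own z axis and vertical above 0.8 rad).
It fails at once if a bystander is moved by more than 30 mm (distance of any of beaker, spoon, salt from where it was at the start of the episode above 0.03 m).
Of canister1, canister2, canister3 only 2 to 3 are there at a start; the rules pass over those that are not, and their reading is None.
At some moment in a run one of canister1, canister2, canister3 may be knocked a few centimetres aside while the robot is not near it.
It also fails if it takes over 210 s, if anything falls off the work surface, if the arm or the gripper's body presses on something with over 40 N, if the wrist force passes 120 N, or if a joint passes its speed limit or range.

ROBOT

A 6-joint arm with a two-finger parallel gripper is mounted at the origin on the work surface. World frame = base frame: x ahead of the robot, y to its left, z up, the work surface at z = 0. Lengths are in mm, angles in rad, forces in N, time in s.
With the tool pointing down it reaches from about 325 to 900 mm from the base axis. Payload 6.1 kg.
Tool frame: the origin (TCP) lies at the very end of the fingers, on their centre line; the grasp point (between the pads) lies 19 mm behind it (r.hold_point_z is the distance from the TCP to the grasp point, in mm); x points along the fingers, y is the direction in which the jaws open and shut, and the axes are right-handed (so a half turn about x gives the same grasp; the last joint's range is limited). The gripper opens to 87 mm and grips with 3 to 60 N. Pads are 19 mm wide; open, the fingers measure 117 mm over their backs; the gripper's body (75 mm by 190 mm) begins 51 mm behind the grasp point.
Start: joints at [1.119, 0.22, 1.526, -0, 1.395, -0.126], TCP at [200.04, 592.115, 222.538] pointing down, gripper open.
Joint ranges: [-2.98, 2.98], [-0.91, 2.08], [0.09, 2.57], [-1.24, 4.39], [0.2, 2.65], [-2.68, 2.68]. Speed limits (rad/s): [2.57, 2.57, 3.01, 3.14, 3.14, 3.14].

INTERFACE

Orientations are given as a unit quaternion [x, y, z, w].
In Python, from workcell import r gives the robot as it stands.
- The arm moves only by the shell command python3 -m jog 'ROWS' [FORCE]. ROWS is JSON, a list of rows, each a list of 3 entries, a list of its own where there are three numbers: the shift along the world's x, y, z in mm, then the turn, a rotation vector about the world's x, y, z in rad, then the closure in counts, from 0 (fully open) to 255 (shut). A call has 1 to 12 rows; each row is the pose to reach, as a shift and turn from the pose measured when the call began; what a row does not reach only later rows make up. A row lasts 1/10 s, in which the tool goes at most 50 mm and 8.59 degrees, less where a joint would pass 70% of its speed; a pose out of reach is approached as far as the arm can. A call with a gripper value outside its range is refused whole. The fingers move at their own pace and stop on an object; FORCE is the grip in N (left out, the last holds). Time passes only in rows, so rows that repeat a pose let the fingers close. It gives the time, the measured TCP pose, the force and the opening at its end, in the units of the state.
- r.sense(): the state, without advancing time (a new reading comes with each control period).
- r.capture(name): name is "side" or "top"; returns the picture (420x560x3 uint8, blue, green, red); there is no depth.
- r.camera_model(name): a dict with "fx", "fy", "cx", "cy" (pixels), "world_from_camera" (4x4, takes a point from camera to world coordinates). Camera axes: x right, y up, looking along -z (the intrinsics and any distortion apply to the point x, -y, -z); pixel columns grow to the right and rows downward; lengths in mm; the calibration is good to about 2 mm. A picture is of the moment at which its call begins. camera_model takes no time and is no camera call.
- r.finish_job(): hands the job in, once; it reports no verdict.
The state is a dict: "t": time; "qpos": joint angles; "qvel": joint speeds; "effort": joint torques, N m; "tool_pos": TCP position; "eef_rot": TCP orientation; "force": force on the tool from outside, world axes, zero at the start; "moment": the same for the moment, N m; "width": finger opening in mm.
Only numpy, scipy, OpenCV 4.12 (cv2) and the standard library are available. Lean on these libraries where they do the work, as an engineer would, in place of code of your own. Each camera call takes 0.05 s, during which the arm holds its last target.

## Working session

There is one attempt and no reset: what is moved stays moved. The work goes in short steps, Python scripts to look and compute and a shell command to move; the robot and the scene stay as the last step left them, time stands still between calls to the robot, and variables do not carry over. Pictures are saved under pics/ and viewed, and the job is handed in when it is done.

```bash
ls; mkdir -p pics; python3 - <<'E'
from workcell import r
import cv2
s=r.sense();print({k:(v if isinstance(v,(float,int)) else [round(float(x),3) for x in v]) for k,v in s.items()})
for n in("side","top"):
    cv2.imwrite(f"pics/{n}0.png",r.capture(n)); m=r.camera_model(n);print(n,m)
E
```

```text
pics
{'t': 0.0, 'qpos': [1.119, 0.221, 1.528, -0.0, 1.395, -0.126], 'qvel': [-0.0, 0.0, 0.0, -0.001, 0.0, -0.0], 'effort': [0.0, -49.461, -38.737, 0.07, 0.057, -0.0], 'tool_pos': [199.788, 591.547, 221.444], 'eef_rot': [0.114, 0.698, -0.115, 0.698], 'force': [-0.16, -0.48, -0.509], 'moment': [-0.003, 0.06, 0.037], 'width': 87.2076206567194}
side {'fx': 386.93376788487905, 'fy': 386.93376788487905, 'cx': 282.26999060026793, 'cy': 207.49433219259421, 'world_from_camera': array([[ 9.10681502e-01,  1.96910175e-01, -3.63160548e-01,
         1.35925491e+02],
       [-4.12634707e-01,  4.75702709e-01, -7.76813704e-01,
        -9.88770653e+02],
       [ 1.97939340e-02,  8.57282518e-01,  5.14465630e-01,
         7.52485328e+02],
       [ 0.00000000e+00,  0.00000000e+00,  0.00000000e+00,
         1.00000000e+00]])}
top {'fx': 474.37455667435154, 'fy': 474.37455667435154, 'cx': 282.1674963077103, 'cy': 212.39590929072722, 'world_from_camera': array([[ 1.23393124e-02,  9.91086437e-01, -1.32647711e-01,
         4.28780536e+02],
       [-9.99882992e-01,  1.10302823e-02, -1.05987913e-02,
         6.99255127e-01],
       [-9.04117659e-03,  1.32762972e-01,  9.91106579e-01,
         1.49377416e+03],
       [ 0.00000000e+00,  0.00000000e+00,  0.00000000e+00,
         1.00000000e+00]])}
```

View pics/side0.png

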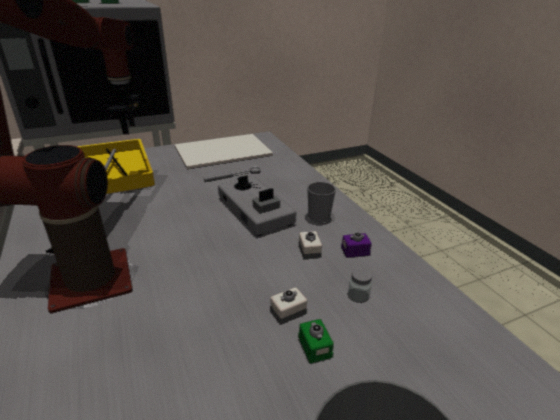

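View pics/top0.png

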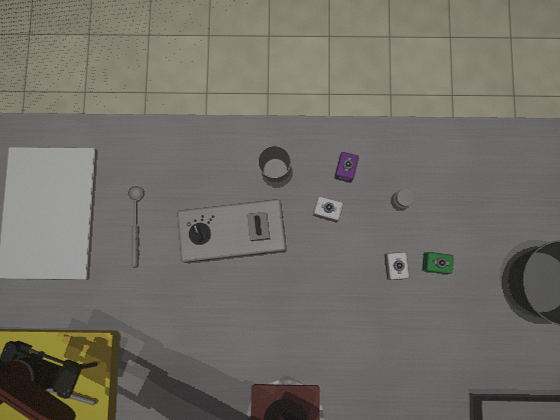

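```bash
cat > h.py <<'E'
import numpy as np,cv2
from workcell import r
from scipy.spatial.transform import Rotation as R
def ray(n,u,v):
    m=r.camera_model(n);T=m["world_from_camera"]
    d=np.array([(u-m["cx"])/m["fx"],-(v-m["cy"])/m["fy"],-1.])
    return T[:3,3],T[:3,:3]@d
def onz(n,u,v,z):
    o,d=ray(n,u,v);return o+d*(z-o[2])/d[2]
def proj(n,p):
    m=r.camera_model(n);T=m["world_from_camera"]
    q=T[:3,:3].T@(np.asarray(p,float)-T[:3,3]);return np.array([m["cx"]+m["fx"]*q[0]/-q[2],m["cy"]-m["fy"]*q[1]/-q[2]])
def tri(u1,u2):
    o1,d1=ray("top",*u1);o2,d2=ray("side",*u2)
    A=np.stack([d1,-d2],1);t=np.linalg.lstsq(A,o2-o1,rcond=None)[0]
    a,b=o1+d1*t[0],o2+d2*t[1];return (a+b)/2,np.linalg.norm(a-b)
def crop(img,x0,y0,w,h,k,name):
    cv2.imwrite("pics/"+name,cv2.resize(img[y0:y0+h,x0:x0+w],None,fx=k,fy=k,interpolation=cv2.INTER_CUBIC))
def st():
    s=r.sense();f=lambda v:[round(float(x),3) for x in v]
    M=R.from_quat(s["eef_rot"]).as_matrix()
    print("t",round(s["t"],2),"tcp",f(s["tool_pos"]),"q",f(s["qpos"]),"F",f(s["force"]),"M",f(s["moment"]),"w",round(s["width"],1))
    print("approach",f(M[:,0]),"jaw yaw",round(float(np.arctan2(M[1,1],M[0,1])),4))
E
python3 - <<'E'
from h import *
t=cv2.imread("pics/top0.png");s=cv2.imread("pics/side0.png")
crop(t,165,180,140,100,5,"t_pump.png");crop(t,300,140,160,150,4,"t_can.png")
crop(s,190,140,190,190,3,"s_all.png")
st()
E
```

```text
t 0.1 tcp [199.805, 591.587, 221.51] q [1.119, 0.221, 1.528, -0.0, 1.395, -0.126] F [0.21, 0.353, 1.085] M [0.012, -0.016, -0.001] w 87.2
approach [-0.001, -0.002, -1.0] jaw yaw 1.245
```

View pics/t_pump.png

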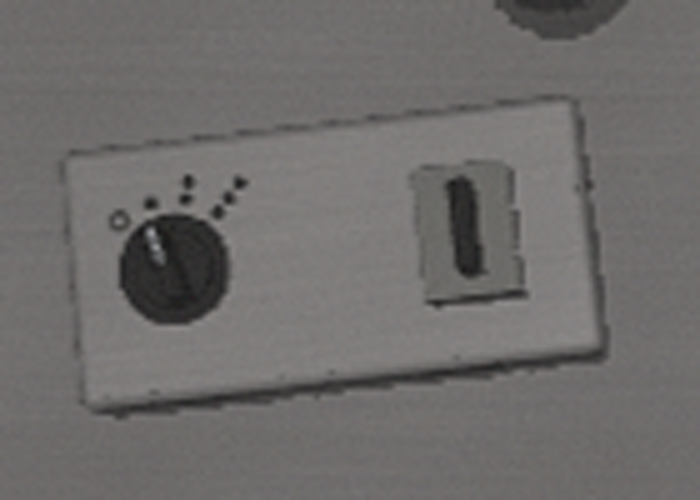

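View pics/t_can.png

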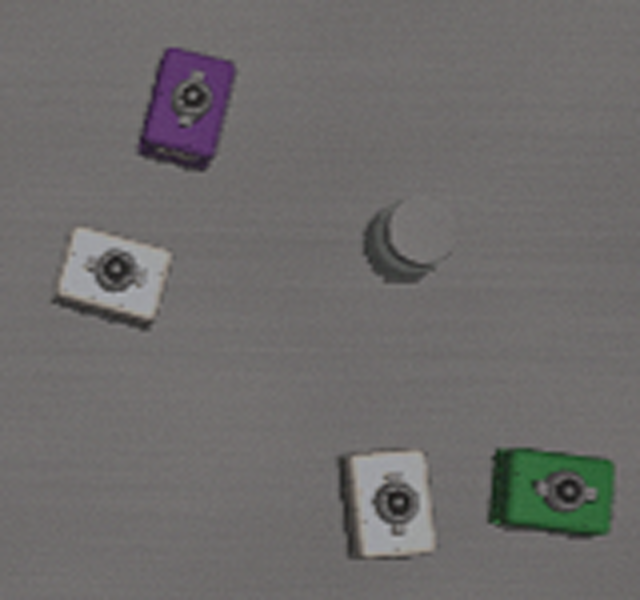

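View pics/s_all.png

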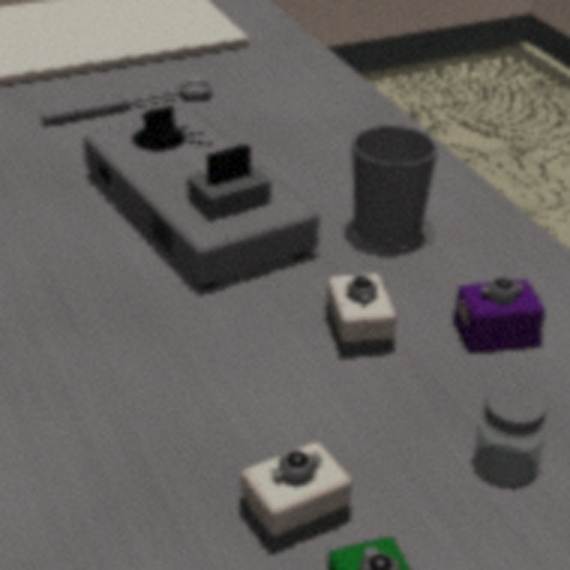

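```bash
python3 - <<'E'
from h import *
t=cv2.imread("pics/top0.png")
# pump top corners at z=60
c=[(165+x/5,180+y/5) for x,y in[(68,155),(575,97),(604,350),(90,405)]]
P=[onz("top",*p,60)[:2] for p in c]
for p in P: print(p.round(1))
print([np.linalg.norm(P[i]-P[(i+1)%4]).round(1) for i in range(4)])
C=np.mean(P,0);yv=(P[0]-P[1]+P[3]-P[2]);yaw=np.arctan2(yv[1],yv[0])-np.pi/2
print("C",C,"yaw",yaw)
Rm=np.array([[np.cos(yaw),-np.sin(yaw)],[np.sin(yaw),np.cos(yaw)]])
sh=C+Rm@[0,-85];kn=C+Rm@[0,95];print("shoulder",sh,"knob",kn)
print("knob top px crop",(proj("top",[*kn,102])-[165,180])*5,"disc",(proj("top",[*kn,62])-[165,180])*5,"lid bar top",(proj("top",[*sh,127])-[165,180])*5)
for a in(0,.5,1,1.5):
  d=yaw+.75-a
  print(a,[((proj("top",[*(kn+s*np.array([np.cos(d),np.sin(d)])),102])-[165,180])*5).round() for s in(22,-22)])
for n,p in(("shoulder",[*sh,127]),("knob",[*kn,102])): print(n,"side",proj("side",p))
crop(t,180,205,45,45,13,"knob.png")
crop(cv2.imread("pics/side0.png"),215,165,90,70,8,"s_pump.png")
E
```

```text
[621.5 332.7]
[660.7  23.2]
[506.3   3.7]
[469.6 313.1]
[np.float64(312.0), np.float64(155.6), np.float64(311.6), np.float64(153.2)]
C [564.51873352 168.1448621 ] yaw 0.12224975618219203
shoulder [574.88409931  83.77923408] knob [552.93391294 262.43585813]
knob top px crop [165.96243998 261.76688528] disc [178.13209705 267.7739621 ] lid bar top [466.95710808 223.63525147]
0 [array([138., 238.]), array([194., 286.])]
0.5 [array([154., 227.]), array([178., 297.])]
1 [array([172., 225.]), array([160., 299.])]
1.5 [array([189., 232.]), array([143., 292.])]
shoulder side [266.01968346 189.70378814]
knob side [242.62118207 175.73765554]
```

View pics/knob.png

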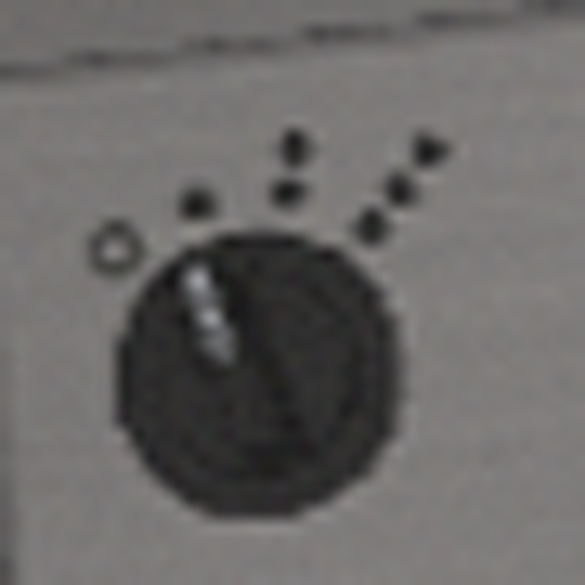

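View pics/s_pump.png

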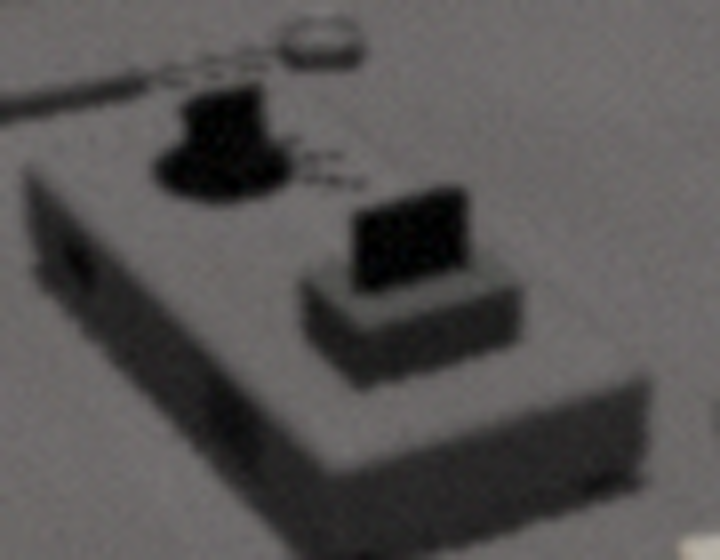

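```bash
python3 -m jog '[[[353,-329,0],[0,0,-2.443],0],[[353,-329,0],[0,0,-2.443],0],[[353,-329,0],[0,0,-2.443],0],[[353,-329,0],[0,0,-2.443],0],[[353,-329,0],[0,0,-2.443],0],[[353,-329,0],[0,0,-2.443],0],[[353,-329,0],[0,0,-2.443],0],[[353,-329,0],[0,0,-2.443],0],[[353,-329,0],[0,0,-2.443],0],[[353,-329,0],[0,0,-2.443],0],[[353,-329,0],[0,0,-2.443],0],[[353,-329,0],[0,0,-2.443],0]]'; python3 -c "
from h import *
st()"
```

```text
t: 1.3
tool_pos: [553.4, 261.1, 220.6]
eef_rot: [-0.619, -0.342, 0.62, -0.341]
force: [-0.4, -0.2, -0.2]
width: 86.8
t 1.3 tcp [553.416, 261.055, 220.642] q [0.311, 0.192, 1.563, 0.001, 1.388, 0.875] F [-0.42, -0.18, -0.233] M [-0.086, 0.106, -0.016] w 86.8
approach [-0.002, 0.001, -1.0] jaw yaw -0.5639
```

```bash
python3 -m jog '[[[0,1,-60],[0,0,-0.634],0],[[0,1,-60],[0,0,-0.634],0],[[0,1,-60],[0,0,-0.634],0],[[0,1,-60],[0,0,-0.634],0],[[0,1,-60],[0,0,-0.634],0],[[0,1,-60],[0,0,-0.634],0]]' 10; python3 -c "
from h import *
st()
cv2.imwrite('pics/top1.png',r.capture('top'));cv2.imwrite('pics/side1.png',r.capture('side'))"
```

```text
t: 1.9
tool_pos: [553.0, 261.9, 160.0]
eef_rot: [-0.694, -0.132, 0.696, -0.13]
force: [0.2, 0.6, -0.0]
width: 87.1
t 1.9 tcp [553.039, 261.93, 160.03] q [0.312, 0.241, 1.623, 0.002, 1.28, 1.51] F [0.19, 0.623, -0.005] M [-0.103, 0.2, -0.013] w 87.1
approach [-0.002, 0.002, -1.0] jaw yaw -1.1981
```

View pics/top1.png

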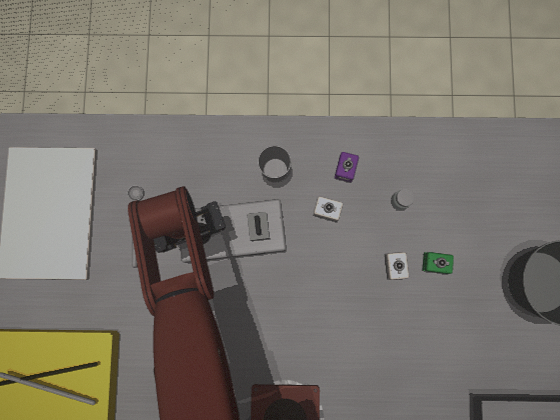

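View pics/side1.png

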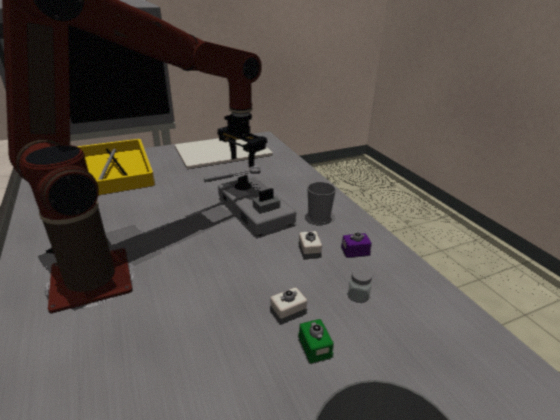

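The top and side views show exactly two white canisters: top px (328,208) and (397,266). The purple one at (347,166) and the green one at (438,263) are look-alikes. The tray is free of canisters. The selector pointer is at one dot. I'm descending on the knob.

```bash
python3 -m jog '[[[0,0.5,-40],[0,0,0],0],[[0,0.5,-60],[0,0,0],0],[[0,0.5,-77],[0,0,0],0],[[0,0.5,-77],[0,0,0],255],[[0,0.5,-77],[0,0,0],255],[[0,0.5,-77],[0,0,0],255],[[0,0.5,-77],[0,0,0],255],[[0,0.5,-77],[0,0,0],255],[[0,0.5,-77],[0,0,0],255],[[0,0.5,-77],[0,0,0],255],[[0,0.5,-77],[0,0,0],255],[[0,0.5,-77],[0,0,0],255]]' 10; python3 -c "
from h import *
st()"
```

```text
t: 3.2
tool_pos: [553.1, 262.5, 83.3]
eef_rot: [-0.694, -0.132, 0.695, -0.131]
force: [0.1, -0.2, -0.7]
width: 23.0
t 3.2 tcp [553.133, 262.492, 83.254] q [0.313, 0.324, 1.675, 0.003, 1.144, 1.508] F [0.145, -0.218, -0.659] M [-0.092, 0.131, 0.015] w 23.0
approach [-0.002, 0.002, -1.0] jaw yaw -1.1964
```

```bash
python3 -m jog '[[[0,0,0],[0,0,0],255],[[0,0,0],[0,0,0],255],[[0,0,0],[0,0,0],255],[[0,0,0],[0,0,0],255]]' 10; python3 -c "
from h import *
st()"
```

```text
t: 3.6
tool_pos: [552.2, 264.8, 83.3]
eef_rot: [-0.694, -0.134, 0.696, -0.13]
force: [-2.6, 7.7, 0.5]
width: 12.5
t 3.6 tcp [552.192, 264.818, 83.274] q [0.315, 0.324, 1.675, 0.007, 1.144, 1.508] F [-2.621, 7.725, 0.519] M [1.251, 0.583, 0.056] w 12.5
approach [-0.003, 0.005, -1.0] jaw yaw -1.196
```

```bash
python3 -m jog '[[[0,0,0],[0,0,0.12],255],[[0,0,0],[0,0,0.24],255],[[0,0,0],[0,0,0.36],255],[[0,0,0],[0,0,0.48],255],[[0,0,0],[0,0,0.52],255],[[0,0,0],[0,0,0.52],255],[[0,0,0],[0,0,0.52],255]]' 10; python3 -c "
from h import *
st()"
```

```text
t: 4.3
tool_pos: [552.3, 264.6, 83.3]
eef_rot: [-0.636, -0.307, 0.639, -0.304]
force: [0.7, -1.0, -0.0]
width: 12.6
t 4.3 tcp [552.328, 264.635, 83.278] q [0.316, 0.327, 1.672, 0.005, 1.147, 0.991] F [0.736, -1.008, -0.008] M [-0.316, -0.029, -0.183] w 12.6
approach [-0.005, 0.003, -1.0] jaw yaw -0.6775
```

```bash
python3 -m jog '[[[0,0,0],[0,0,0],0],[[0,0,0],[0,0,0],0],[[0,0,0],[0,0,0],0],[[0,0,0],[0,0,0],0],[[0,0,20],[0,0,0],0],[[0,0,60],[0,0,0],0],[[0,0,100],[0,0,0],0],[[23,-179,100],[0,0,-0.74],0],[[23,-179,100],[0,0,-0.74],0],[[23,-179,100],[0,0,-0.74],0],[[23,-179,100],[0,0,-0.74],0],[[23,-179,100],[0,0,-0.74],0]]' 10; python3 -c "
from h import *
st()
t=r.capture('top');cv2.imwrite('pics/top2.png',t);crop(t,165,180,140,100,5,'t2.png')"
```

```text
t: 5.5
tool_pos: [575.9, 81.5, 183.4]
eef_rot: [-0.705, -0.052, 0.706, -0.049]
force: [-0.3, 0.8, 1.1]
width: 86.3
t 5.5 tcp [575.864, 81.485, 183.439] q [0.003, 0.149, 1.683, 0.004, 1.311, 1.43] F [-0.304, 0.8, 1.112] M [-0.048, 0.116, -0.005] w 86.3
approach [-0.001, 0.004, -1.0] jaw yaw -1.4282
```

View pics/t2.png

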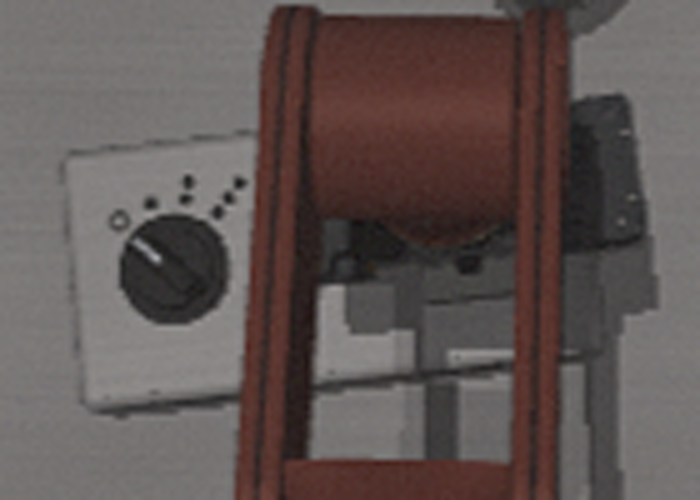

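```bash
python3 -m jog '[[[-1,3,-30],[0,0,-0.02],0],[[-1,3,-60],[0,0,-0.02],0],[[-1,3,-87],[0,0,-0.02],0],[[-1,3,-87],[0,0,-0.02],255],[[-1,3,-87],[0,0,-0.02],255],[[-1,3,-87],[0,0,-0.02],255],[[-1,3,-87],[0,0,-0.02],255],[[-1,3,-87],[0,0,-0.02],255],[[-1,3,-87],[0,0,-0.02],255],[[-1,3,-87],[0,0,-0.02],255],[[-1,3,-87],[0,0,-0.02],255],[[-1,3,-87],[0,0,-0.02],255]]' 12; python3 -m jog '[[[0,0,0],[0,0,0],255],[[0,0,0],[0,0,0],255],[[0,0,0],[0,0,0],255],[[0,0,0],[0,0,0],255]]' 12;  python3 -c "
from h import *
st()"
```

```text
t: 6.75
tool_pos: [574.6, 86.2, 96.4]
eef_rot: [-0.705, -0.043, 0.706, -0.039]
force: [-0.5, -0.6, 1.0]
width: 23.0
t: 7.15
tool_pos: [574.5, 86.5, 96.4]
eef_rot: [-0.705, -0.043, 0.706, -0.039]
force: [-1.2, 1.6, 0.2]
width: 14.2
t 7.15 tcp [574.518, 86.522, 96.363] q [0.01, 0.24, 1.753, 0.006, 1.151, 1.462] F [-1.24, 1.558, 0.167] M [0.333, 0.313, 0.089] w 14.2
approach [-0.002, 0.006, -1.0] jaw yaw -1.4539
```

```bash
python3 -m jog '[[[0,0,0],[0,0,0],255],[[0,0,0],[0,0,0.14],255],[[0,0,0],[0,0,0.28],255],[[0,0,0],[0,0,0.42],255],[[0,0,0],[0,0,0.56],255],[[0,0,0],[0,0,0.7],255],[[0,0,0],[0,0,0.84],255],[[0,0,0],[0,0,0.98],255],[[0,0,0],[0,0,1.12],255],[[0,0,0],[0,0,1.26],255],[[0,0,0],[0,0,1.4],255],[[0,0,0],[0,0,1.4],255]]' 25; python3 -c "
from h import *
st()"
```

```text
t: 8.35
tool_pos: [574.6, 86.2, 96.3]
eef_rot: [-0.511, -0.488, 0.515, -0.486]
force: [0.4, 0.5, -0.8]
width: 13.8
t 8.35 tcp [574.636, 86.169, 96.336] q [0.014, 0.244, 1.748, -0.001, 1.156, 0.067] F [0.372, 0.491, -0.755] M [-0.032, -0.029, 0.018] w 13.8
approach [-0.006, -0.001, -1.0] jaw yaw -0.0528
```

```bash
python3 -m jog '[[[0,0,0],[0,0,0.1],255],[[0,0,0],[0,0,0.17],255],[[0,0,0],[0,0,0.17],255],[[0,0,2],[0,0,0.17],255],[[0,0,5],[0,0,0.17],255],[[0,0,5],[0,0,0.17],255]]' 25; python3 -c "
from h import *
st()"
```

```text
t: 8.95
tool_pos: [574.8, 86.2, 101.8]
eef_rot: [0.469, 0.529, -0.472, 0.527]
force: [-0.2, -0.7, -0.7]
width: 13.6
t 8.95 tcp [574.808, 86.173, 101.773] q [0.014, 0.237, 1.745, -0.002, 1.165, -0.1] F [-0.204, -0.708, -0.684] M [-0.083, 0.03, -0.004] w 13.6
approach [-0.005, -0.002, -1.0] jaw yaw 0.1154
```

```bash
python3 -m jog '[[[0,0,30],[0,0,0],255],[[0,0,60],[0,0,0],255],[[0,0,90],[0,0,0],255]]' 25; python3 - <<'E'
from h import *
t=r.capture('top');s=r.capture('side');cv2.imwrite('pics/top3.png',t);cv2.imwrite('pics/side3.png',s)
hsv=cv2.cvtColor(t,cv2.COLOR_BGR2HSV)
m=((hsv[...,2]>140)&(hsv[...,1]<50)).astype('uint8')
m[:, :300]=0;m[:130]=0
m=cv2.morphologyEx(m,cv2.MORPH_CLOSE,np.ones((7,7)))
for c in cv2.findContours(m,0,2)[0]:
    if cv2.contourArea(c)<100:continue
    mom=cv2.moments(c);u,v=mom['m10']/mom['m00'],mom['m01']/mom['m00']
    rc=cv2.minAreaRect(c);bp=cv2.boxPoints(rc)
    B=np.array([onz('top',*p,50)[:2] for p in bp]);e=[B[1]-B[0],B[2]-B[1]];L=[np.linalg.norm(a) for a in e]
    l=e[int(np.argmax(L))];p=onz('top',u,v,50)
    print("px",(u,v),"pos",p[:2].round(1),B.mean(0).round(1),"L",np.round(L,1),"long yaw",np.degrees(np.arctan2(l[1],l[0])).round(1),"side px",proj('side',[p[0],p[1],50]).round(1))
for n,p in(("beaker",(275,168)),("salt",(402,199)),("purple",(347,166)),("green",(438,263))): print(n,onz('top',*p,60 if n!='beaker' else 0)[:2].round())
crop(t,300,140,160,150,5,"t3c.png");crop(s,250,210,140,150,5,"s3c.png")
st()
E
```

```text
t: 9.25
tool_pos: [574.3, 86.2, 192.5]
eef_rot: [0.469, 0.529, -0.473, 0.527]
force: [0.1, -0.3, -1.0]
width: 13.8
px (397.9251860556208, 265.42107324716017) pos [ 464.4 -335.3] [ 464.6 -335.3] L [55.6 77. ] long yaw -174.9 side px [288.4 296.2]
px (328.3089632383312, 207.7228418009087) pos [ 638.1 -125.4] [ 638.1 -125.1] L [54.9 77.3] long yaw -104.9 side px [310. 237.]
beaker [773.  42.]
salt [ 666. -349.]
purple [ 767. -182.]
green [ 473. -453.]
t 9.35 tcp [577.823, 86.354, 197.206] q [0.015, 0.14, 1.666, -0.002, 1.332, -0.1] F [0.416, -0.166, -1.098] M [-0.056, 0.041, -0.043] w 13.7
approach [0.004, -0.002, -1.0] jaw yaw 0.1146
```

View pics/t3c.png

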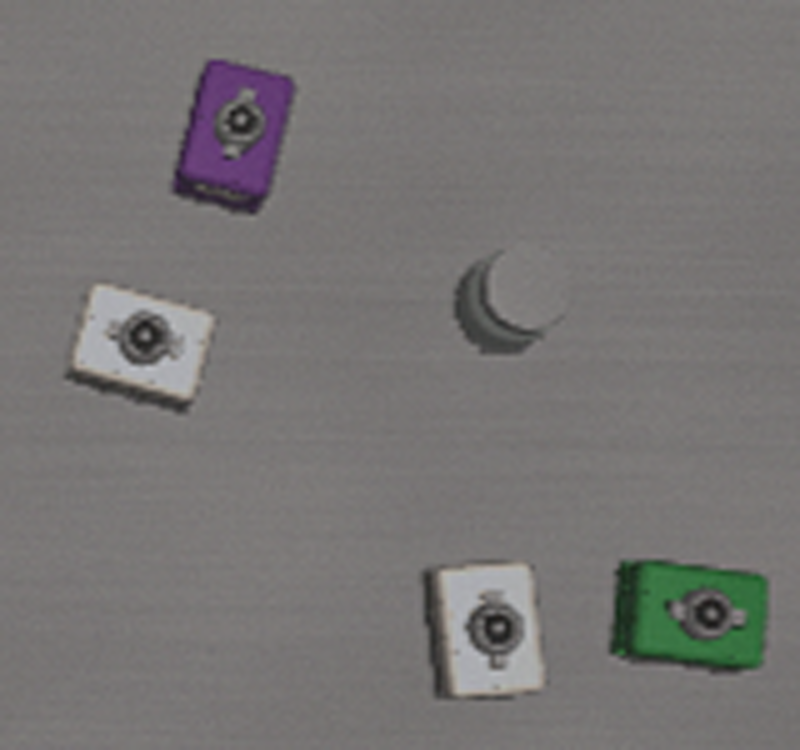

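View pics/s3c.png

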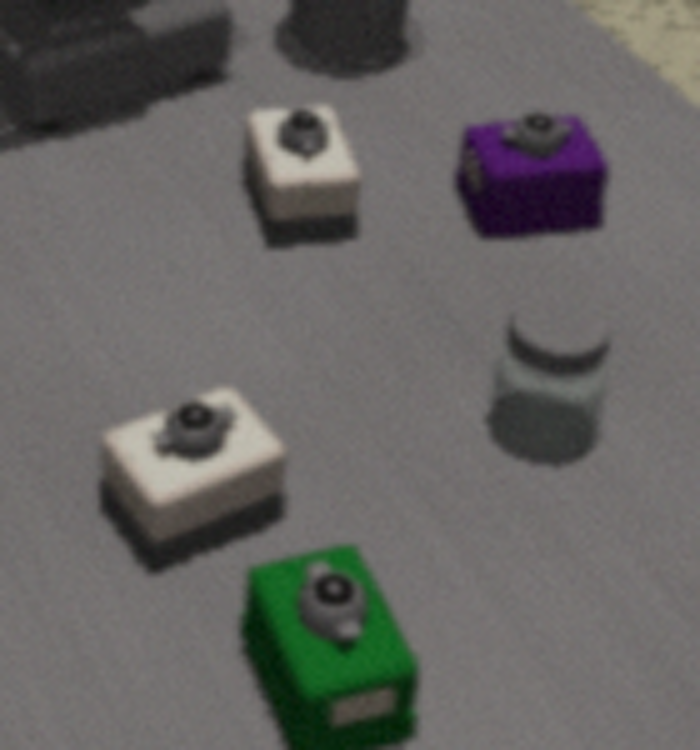

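View pics/top3.png

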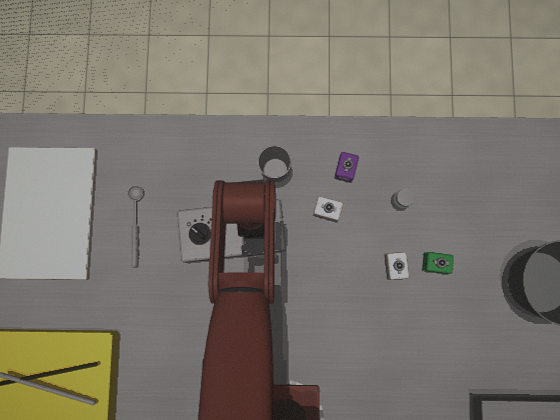

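```bash
python3 - <<'E'
from h import *
f=lambda x,y:(300+x/5,140+y/5); g=lambda x,y:(250+x/5,210+y/5)
for n,a,b in(("B neck",(497,628),(197,412)),("A neck",(146,337),(305,118)),("B face",(490,630),(193,449)),("A face",(144,340),(304,156)),("green neck",(712,613),(335,588)),("purple neck",(240,120),(540,122))):
    p,e=tri(f(*a),g(*b));print(n,p.round(1),"miss",e.round(1))
E
```

```text
B neck [ 464.7 -336.9   64.2] miss 2.5
A neck [ 638.2 -127.4   64.1] miss 2.4
B face [ 463.4 -338.    40.3] miss 1.2
A face [ 639.7 -128.4   35.3] miss 0.8
green neck [ 474.6 -465.1   64. ] miss 1.2
purple neck [ 774.1 -185.6   61.8] miss 1.8
```

```bash
python3 -m jog '[[[-60,-50,0],[0,0,0],255],[[-120,-100,0],[0,0,0],255],[[-178,-146,0],[0,0,0],255],[[-178,-146,0],[0,0,0],255],[[-178,-146,-20],[0,0,0],255],[[-178,-146,-60],[0,0,0],255],[[-178,-146,-105],[0,0,0],255],[[-178,-146,-145],[0,0,0],255],[[-178,-146,-160],[0,0,0],255],[[-178,-146,-165],[0,0,0],255],[[-178,-146,-167],[0,0,0],255],[[-178,-146,-167],[0,0,0],255]]' 25; python3 -c "
from h import *
st()"
```

```text
t: 10.55
tool_pos: [400.5, -59.8, 30.9]
eef_rot: [0.471, 0.526, -0.47, 0.53]
force: [0.6, -0.5, -1.2]
width: 14.0
t 10.55 tcp [400.508, -59.833, 30.876] q [-0.343, -0.075, 2.235, -0.001, 0.976, -0.457] F [0.616, -0.502, -1.189] M [-0.062, 0.032, -0.009] w 14.0
approach [0.005, -0.002, -1.0] jaw yaw 0.1144
```

```bash
python3 -m jog '[[[0,0,-1],[0,0,0],255],[[0,0,-2.5],[0,0,0],255],[[0,0,-3],[0,0,0],255]]' ; python3 -c "
from h import *
st()"; python3 -m jog '[[[0,0,0],[0,0,0],0],[[0,0,0],[0,0,0],0],[[0,0,0],[0,0,0],0],[[0,0,0],[0,0,0],0],[[0,0,20],[0,0,0],0],[[0,0,60],[0,0,0],0],[[0,0,100],[0,0,0],0],[[0,0,120],[0,0,0],0]]'
```

```text
t: 10.85
tool_pos: [401.3, -60.1, 28.6]
eef_rot: [0.471, 0.525, -0.47, 0.53]
force: [-0.2, 0.3, 2.9]
width: 13.9
t 10.85 tcp [401.279, -60.074, 28.554] q [-0.343, -0.069, 2.235, -0.001, 0.968, -0.457] F [-0.224, 0.277, 2.874] M [-0.01, 0.08, 0.013] w 13.9
approach [0.007, -0.003, -1.0] jaw yaw 0.1145
t: 11.65
tool_pos: [402.8, -60.6, 152.1]
eef_rot: [0.472, 0.524, -0.469, 0.532]
force: [-0.2, 1.0, -0.6]
width: 69.7
```

```bash
python3 -m jog '[[[60,-16,0],[0,0,-0.1],0],[[120,-33,0],[0,0,-0.2],0],[[180,-50,0],[0,0,-0.3],0],[[235,-66,0],[0,0,-0.374],0],[[235,-66,0],[0,0,-0.374],0],[[235,-66,0],[0,0,-0.374],0]]'; python3 -c "
from h import *
st()
cv2.imwrite('pics/top4.png',r.capture('top'));cv2.imwrite('pics/side4.png',r.capture('side'))"
```

```text
t: 12.25
tool_pos: [641.1, -128.1, 148.9]
eef_rot: [0.561, 0.427, -0.56, 0.435]
force: [-0.9, -0.1, -1.0]
width: 86.9
t 12.25 tcp [641.055, -128.067, 148.892] q [-0.315, 0.338, 1.524, -0.005, 1.27, -0.053] F [-0.937, -0.083, -0.987] M [-0.075, 0.18, -0.055] w 86.9
approach [0.007, -0.008, -1.0] jaw yaw -0.2601
```

View pics/top4.png

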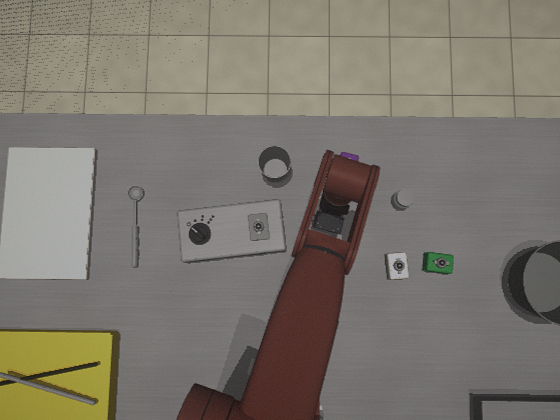

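View pics/side4.png

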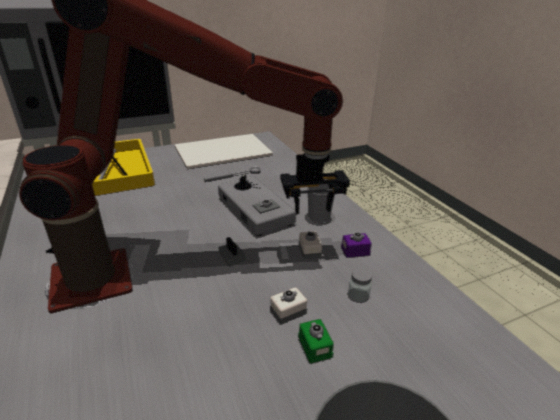

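```bash
python3 -m jog '[[[-3,1.5,-30],[0.008,0.007,0],0],[[-3,1.5,-65],[0.008,0.007,0],0],[[-3,1.5,-100],[0.008,0.007,0],0],[[-3,1.5,-125],[0.008,0.007,0],0],[[-3,1.5,-134],[0.008,0.007,0],0],[[-3,1.5,-134],[0.008,0.007,0],0]]' 30; python3 -c "
from h import *
st()
print(onz('top',258.5,226.5,83))"
```

```text
t: 12.95
tool_pos: [632.6, -124.4, 15.5]
eef_rot: [-0.56, -0.432, 0.561, -0.43]
force: [0.5, -0.1, -0.2]
width: 86.6
t 12.95 tcp [632.63, -124.394, 15.498] q [-0.317, 0.485, 1.605, 0.0, 1.056, -0.057] F [0.515, -0.144, -0.228] M [-0.092, 0.071, 0.022] w 86.6
approach [-0.004, 0.002, -1.0] jaw yaw -0.2593
[574.26195588  86.02773584  83.        ]
```

```bash
python3 -m jog '[[[5,-2,0],[0,0,0],0],[[5,-2,0],[0,0,0],0]]'; python3 -m jog '[[[0,0,0],[0,0,0],255],[[0,0,0],[0,0,0],255],[[0,0,0],[0,0,0],255],[[0,0,0],[0,0,0],255],[[0,0,0],[0,0,0],255],[[0,0,0],[0,0,0],255]]' 15; python3 -c "
from h import *
st()"
```

```text
t: 13.15
tool_pos: [639.7, -127.1, 18.2]
eef_rot: [0.561, 0.431, -0.56, 0.431]
force: [0.6, 0.1, 0.4]
width: 87.0
t: 13.75
tool_pos: [639.4, -127.0, 18.1]
eef_rot: [-0.56, -0.431, 0.56, -0.431]
force: [-1.3, -0.1, 2.5]
width: 57.7
t 13.75 tcp [639.373, -127.008, 18.135] q [-0.317, 0.493, 1.587, 0.0, 1.062, -0.058] F [-1.3, -0.131, 2.496] M [-0.083, 0.381, -0.001] w 57.7
approach [-0.001, 0.0, -1.0] jaw yaw -0.2592
```

```bash
python3 -m jog '[[[0,0,15],[0,0,0],255],[[0,0,50],[0,0,0],255],[[0,0,100],[0,0,0],255],[[0,0,140],[0,0,0],255],[[0,0,140],[0,0,0],255]]' 30; python3 -c "
from h import *
st()
f=lambda x,y:(300+x/5,140+y/5)
print(onz('top',*f(497,628),65),onz('top',*f(146,337),65))
cv2.imwrite('pics/top5.png',r.capture('top'));s=r.capture('side');cv2.imwrite('pics/side5.png',s);crop(s,230,120,140,120,5,'s5.png')"
```

```text
t: 14.25
tool_pos: [644.1, -128.4, 167.7]
eef_rot: [0.563, 0.427, -0.558, 0.435]
force: [0.5, 0.0, -1.9]
width: 57.7
t 14.25 tcp [644.102, -128.428, 167.674] q [-0.317, 0.325, 1.505, 0.0, 1.298, -0.058] F [0.479, 0.018, -1.889] M [-0.12, 0.014, 0.006] w 57.7
approach [0.013, -0.004, -1.0] jaw yaw -0.2591
[ 463.55719597 -336.20453002   65.        ] [ 636.92075322 -126.83082558   65.        ]
```

View pics/s5.png

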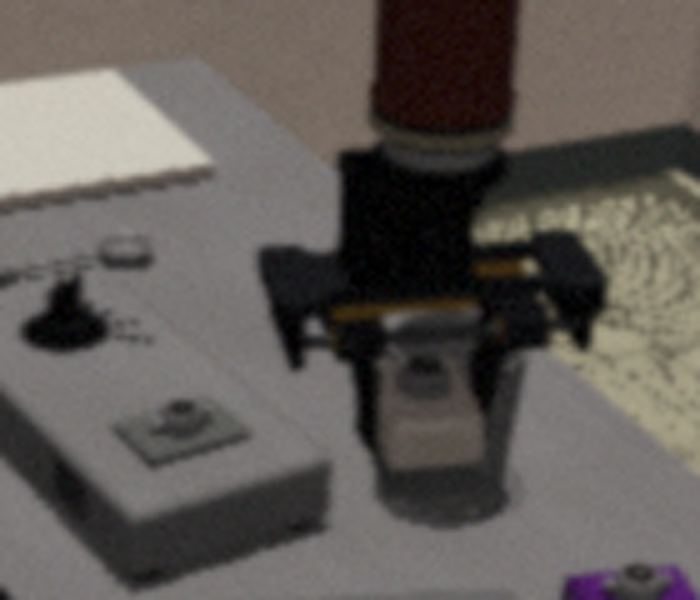

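```bash
python3 -m jog '[[[-20,50,0],[0,0,0.1],255],[[-40,100,0],[0,0,0.2],255],[[-55,150,0],[0,0,0.3],255],[[-70,195,0],[0,0,0.381],255],[[-70,214.5,0],[0,0,0.381],255],[[-70,214.5,-20],[0,0,0.381],255],[[-70,214.5,-42],[0,0,0.381],255],[[-70,214.5,-42],[0,0,0.381],255],[[-70,214.5,-42],[0,0,0.381],255]]' 30; python3 -c "
from h import *
st()"
```

```text
t: 15.25
tool_pos: [568.7, 87.1, 116.6]
eef_rot: [0.468, 0.53, -0.469, 0.529]
force: [-0.3, -0.2, -1.1]
width: 57.9
t 15.25 tcp [568.709, 87.149, 116.555] q [0.015, 0.203, 1.755, 0.0, 1.186, -0.107] F [-0.301, -0.225, -1.109] M [-0.121, -0.003, -0.001] w 57.9
approach [-0.001, 0.0, -1.0] jaw yaw 0.1217
```

```bash
python3 -m jog '[[[5.7,-0.8,0],[0,0,0],255],[[5.7,-0.8,-6],[0,0,0],255],[[5.7,-0.8,-11],[0,0,0],255],[[5.7,-0.8,-11],[0,0,0],255]]' 30; python3 -c "
from h import *
st()"
```

```text
t: 15.65
tool_pos: [573.8, 86.1, 104.7]
eef_rot: [0.468, 0.53, -0.469, 0.529]
force: [-0.8, 0.9, -1.0]
width: 58.0
t 15.65 tcp [573.838, 86.131, 104.682] q [0.013, 0.229, 1.748, 0.0, 1.167, -0.109] F [-0.817, 0.87, -0.955] M [-0.095, 0.047, -0.01] w 58.0
approach [-0.003, 0.0, -1.0] jaw yaw 0.1214
```

```bash
python3 -m jog '[[[0.5,0.1,-4],[0,0.003,0],255],[[0.5,0.1,-7],[0,0.003,0],255],[[0.5,0.1,-10],[0,0.003,0],255],[[0.5,0.1,-13],[0,0.003,0],255],[[0.5,0.1,-15],[0,0.003,0],255]]' 30; python3 -c "
from h import *
st()"
```

```text
t: 16.15
tool_pos: [574.3, 86.3, 89.4]
eef_rot: [0.467, 0.531, -0.47, 0.528]
force: [-0.2, 0.8, -0.6]
width: 57.6
t 16.15 tcp [574.331, 86.261, 89.427] q [0.013, 0.251, 1.753, 0.0, 1.143, -0.109] F [-0.223, 0.829, -0.609] M [-0.092, 0.034, -0.004] w 57.6
approach [-0.006, 0.0, -1.0] jaw yaw 0.1214
```

Slides on freely. Next: down to the seat (86.1), then a quarter turn clockwise.

```bash
python3 -m jog '[[[0,0,-2],[0,0.006,0],255],[[0,0,-3.5],[0,0.006,0],255],[[0,0,-4],[0,0.006,0],255]]' 30; python3 -c "
from h import *
st()"
```

```text
t: 16.45
tool_pos: [574.4, 86.2, 86.3]
eef_rot: [0.466, 0.533, -0.471, 0.526]
force: [-4.0, -0.6, 7.6]
width: 57.6
t 16.45 tcp [574.414, 86.235, 86.348] q [0.013, 0.26, 1.749, 0.0, 1.145, -0.109] F [-3.958, -0.608, 7.592] M [-0.162, 0.72, -0.016] w 57.6
approach [-0.012, 0.0, -1.0] jaw yaw 0.1215
```

```bash
python3 -m jog '[[[0,0,0.5],[0,-0.012,0],255],[[0,0,0.5],[0,-0.012,-0.14],255],[[0,0,0.5],[0,-0.012,-0.28],255],[[0,0,0.5],[0,-0.012,-0.42],255],[[0,0,0.5],[0,-0.012,-0.56],255],[[0,0,0.5],[0,-0.012,-0.7],255],[[0,0,0.5],[0,-0.012,-0.84],255]]' 30; python3 -c "
from h import *
st()"
```

```text
t: 17.15
tool_pos: [574.3, 86.3, 86.6]
eef_rot: [0.646, 0.291, -0.643, 0.289]
force: [0.3, -1.0, -2.5]
width: 57.8
t 17.15 tcp [574.292, 86.255, 86.649] q [0.011, 0.248, 1.763, 0.005, 1.128, 0.733] F [0.295, -0.964, -2.45] M [-0.083, 0.093, -0.036] w 57.8
approach [0.003, 0.004, -1.0] jaw yaw -0.7243
```

```bash
python3 -m jog '[[[0,0,0],[0,0,-0.14],255],[[0,0,0],[0,0,-0.28],255],[[0,0,0],[0,0,-0.42],255],[[0,0,0],[0,0,-0.56],255],[[0,0,0],[0,0,-0.66],255],[[0,0,0],[0,0,-0.72],255],[[0,0,0],[0,0,-0.75],255],[[0,0,0],[0,0,-0.75],255]]' 30; python3 -c "
from h import *
st()"
```

```text
t: 17.95
tool_pos: [574.1, 86.7, 86.5]
eef_rot: [0.708, 0.035, -0.704, 0.034]
force: [0.1, 1.8, -0.5]
width: 57.8
t 17.95 tcp [574.062, 86.71, 86.511] q [0.013, 0.246, 1.765, 0.002, 1.125, 1.486] F [0.065, 1.812, -0.484] M [0.28, 0.269, 0.648] w 57.8
approach [0.005, 0.002, -1.0] jaw yaw -1.4731
```

```bash
python3 -m jog '[[[0,0,0],[0,0,0.02],255],[[0,0,0],[0,0,0.02],0],[[0,0,0],[0,0,0.02],0],[[0,0,0],[0,0,0.02],0],[[0,0,0],[0,0,0.02],0],[[0,0,0],[0,0,0.02],0],[[0,0,30],[0,0,0.02],0],[[0,0,75],[0,0,0.02],0],[[0,0,75],[0,0,0.02],0]]' 30; python3 -m jog '[[[-55,-210,0],[0,0,0],0],[[-55,-210,0],[0,0,0],0],[[-55,-210,0],[0,0,0],0],[[-55,-210,0],[0,0,0],0],[[-55,-210,0],[0,0,0],0],[[-55,-210,0],[0,0,0],0]]'; python3 - <<'E'
from h import *
st()
t=r.capture('top');s=r.capture('side');cv2.imwrite('pics/top6.png',t);cv2.imwrite('pics/side6.png',s)
crop(t,165,130,300,170,2.6,'t6.png');crop(s,190,150,150,120,5,'s6.png')
E
```

```text
t: 18.85
tool_pos: [578.5, 86.8, 168.7]
eef_rot: [0.712, 0.042, -0.7, 0.041]
force: [1.1, 1.0, 0.2]
width: 86.7
t: 19.45
tool_pos: [523.0, -125.8, 168.8]
eef_rot: [0.712, 0.04, -0.7, 0.04]
force: [-0.1, -0.2, 0.6]
width: 86.8
t 19.45 tcp [522.998, -125.802, 168.815] q [-0.388, 0.044, 1.824, 0.008, 1.257, 1.067] F [-0.069, -0.165, 0.602] M [-0.041, 0.162, -0.003] w 86.8
approach [0.017, 0.001, -1.0] jaw yaw -1.4572
```

View pics/t6.png

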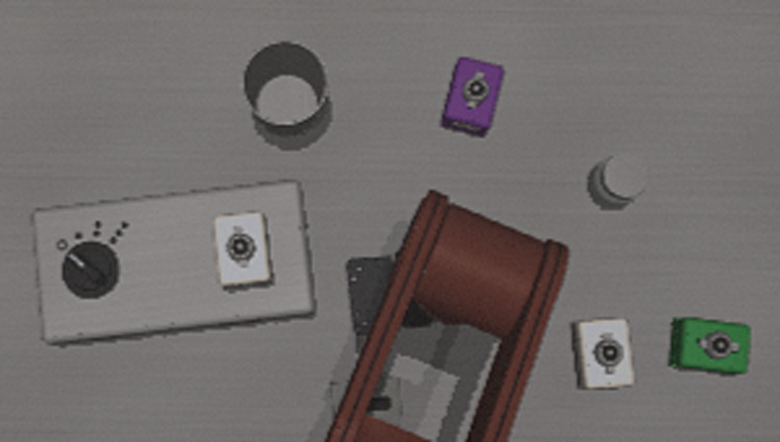

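View pics/s6.png

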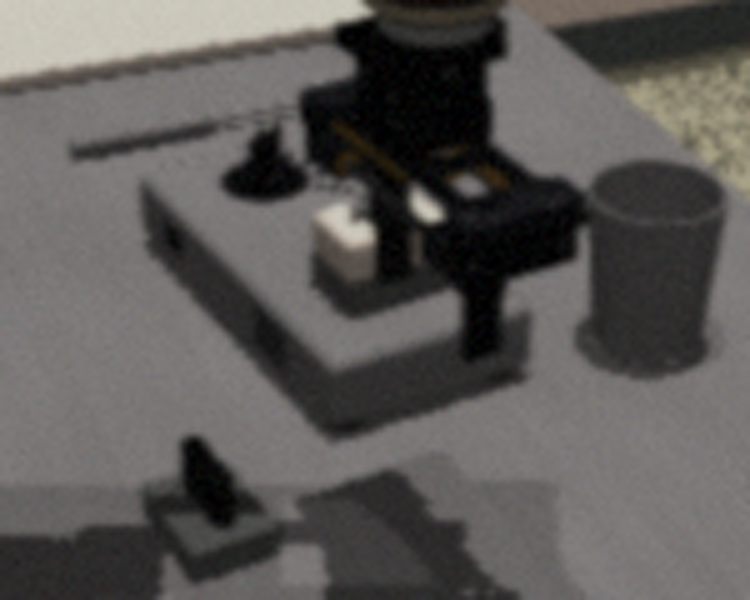

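```bash
cat >> h.py <<'E'
def whites(t,zf=lambda u:50,lo=240):
    hsv=cv2.cvtColor(t,cv2.COLOR_BGR2HSV)
    m=((hsv[...,2]>140)&(hsv[...,1]<50)).astype('uint8')
    m[:,:lo]=0;m[:130]=0;m[310:]=0
    m=cv2.morphologyEx(m,cv2.MORPH_CLOSE,np.ones((7,7)))
    for c in cv2.findContours(m,0,2)[0]:
        if cv2.contourArea(c)<150:continue
        rc=cv2.minAreaRect(c);bp=cv2.boxPoints(rc);z=zf(rc[0][0])
        B=np.array([onz('top',*p,z)[:2] for p in bp]);e=[B[1]-B[0],B[2]-B[1]];L=[np.linalg.norm(a) for a in e]
        l=e[int(np.argmax(L))];y=np.arctan2(l[1],l[0]);y=(y+np.pi/2)%np.pi-np.pi/2
        print("px",np.round(rc[0],1),"pos",B.mean(0).round(1),"L",np.round(L,1),"yaw",y.round(3))
E
python3 - <<'E'
from h import *
whites(cv2.imread('pics/top6.png'),lambda u:118 if u<300 else 50)
E
```

```text
px [397.9 265.4] pos [ 464.6 -335.2] L [55.5 77.1] yaw 0.095
px [263.2 230.5] pos [559.5  69.9] L [104.4 111.5] yaw 0.103
```

```bash
python3 -m jog '[[[-15,-50,0],[0,0.017,-0.024],0],[[-30,-100,0],[0,0.017,-0.024],0],[[-45,-150,0],[0,0.017,-0.024],0],[[-58.5,-195,0],[0,0.017,-0.024],0],[[-58.5,-210,-30],[0,0.017,-0.024],0],[[-58.5,-210,-70],[0,0.017,-0.024],0],[[-58.5,-210,-70],[0,0.017,-0.024],0]]'; python3 -c "
from h import *
st()"
```

```text
t: 20.25
tool_pos: [462.0, -329.2, 92.5]
eef_rot: [-0.704, -0.037, 0.709, -0.029]
force: [-0.6, 1.4, -0.7]
width: 87.0
t 20.25 tcp [462.047, -329.241, 92.515] q [-0.759, 0.223, 1.781, 0.002, 1.151, 0.718] F [-0.622, 1.392, -0.677] M [-0.041, 0.193, -0.001] w 87.0
approach [-0.008, 0.01, -1.0] jaw yaw -1.4779
```

```bash
python3 -m jog '[[[2.2,-6.8,0],[-0.01,-0.008,0],0],[[2.2,-6.8,-25],[-0.01,-0.008,0],0],[[2.2,-6.8,-50],[-0.01,-0.008,0],0],[[2.2,-6.8,-68],[-0.01,-0.008,0],0],[[2.2,-6.8,-74],[-0.01,-0.008,0],0],[[2.2,-6.8,-74],[-0.01,-0.008,0],0]]'; python3 -c "
from h import *
st()"
```

```text
t: 20.85
tool_pos: [465.1, -335.7, 19.3]
eef_rot: [0.706, 0.033, -0.706, 0.033]
force: [-0.2, 0.0, 0.5]
width: 87.1
t 20.85 tcp [465.14, -335.712, 19.324] q [-0.763, 0.332, 1.806, 0.0, 1.004, 0.714] F [-0.188, 0.02, 0.467] M [-0.084, 0.219, -0.034] w 87.1
approach [0.0, -0.0, -1.0] jaw yaw -1.4764
```

```bash
python3 -m jog '[[[-0.8,-0.3,-1.2],[0,0,-0.004],0],[[-0.8,-0.3,-1.2],[0,0,-0.004],255],[[-0.8,-0.3,-1.2],[0,0,-0.004],255],[[-0.8,-0.3,-1.2],[0,0,-0.004],255],[[-0.8,-0.3,-1.2],[0,0,-0.004],255],[[-0.8,-0.3,-1.2],[0,0,-0.004],255],[[-0.8,-0.3,-1.2],[0,0,-0.004],255]]' 15; python3 -c "
from h import *
st()"; python3 -m jog '[[[0,0,0],[0,0,0],255],[[0,0,15],[0,0,0],255],[[0,0,50],[0,0,0],255],[[0,0,100],[0,0,0],255],[[0,0,150],[0,0,0],255],[[0,0,180],[0,0,0],255],[[0,0,180],[0,0,0],255],[[0,0,180],[0,0,0],255]]' 30;  python3 -c "
from h import *
st()"
```

```text
t: 21.55
tool_pos: [464.4, -336.2, 18.3]
eef_rot: [0.707, 0.032, -0.706, 0.032]
force: [-0.4, -0.6, 2.5]
width: 58.1
t 21.55 tcp [464.403, -336.224, 18.334] q [-0.764, 0.333, 1.807, 0.0, 1.001, 0.716] F [-0.355, -0.611, 2.502] M [-0.111, 0.211, -0.037] w 58.1
approach [0.001, -0.0, -1.0] jaw yaw -1.4805
t: 22.35
tool_pos: [464.5, -336.3, 199.4]
eef_rot: [0.707, 0.031, -0.706, 0.033]
force: [-0.6, 1.0, -2.2]
width: 57.5
t 22.35 tcp [464.543, -336.321, 199.407] q [-0.764, 0.114, 1.691, 0.0, 1.334, 0.716] F [-0.555, 0.995, -2.173] M [-0.072, 0.204, -0.027] w 57.5
approach [0.002, -0.002, -1.0] jaw yaw -1.4805
```

```bash
python3 -m jog '[[[11,42,0],[0,0,0.145],255],[[22,84,0],[0,0,0.29],255],[[33,126,0],[0,0,0.435],255],[[44,168,0],[0,0,0.58],255],[[55,210,0],[0,0,0.725],255],[[66,252,0],[0,0,0.87],255],[[77,294,0],[0,0,1.015],255],[[88,336,0],[0,0,1.16],255],[[99,378,0],[0,0,1.305],255],[[110,422.8,0],[0,0,1.45],255],[[110,422.8,0],[0,0,1.602],255],[[110,422.8,-20],[0,0,1.602],255]]' 30;  python3 -m jog '[[[0,0,0],[0,0,0],255],[[0,0,0],[0,0,0],255]]' 30; python3 -c "
from h import *
st()
t=r.capture('top');cv2.imwrite('pics/top7.png',t);s=r.capture('side');cv2.imwrite('pics/side7.png',s);crop(s,200,100,140,120,5,'s7.png')"
```

```text
t: 23.55
tool_pos: [574.9, 88.4, 179.3]
eef_rot: [0.468, 0.531, -0.466, 0.531]
force: [0.8, -0.6, -0.7]
width: 57.7
t: 23.75
tool_pos: [573.2, 88.6, 177.0]
eef_rot: [0.467, 0.532, -0.467, 0.53]
force: [0.2, -0.1, -1.5]
width: 58.2
t 23.75 tcp [573.172, 88.577, 177.033] q [0.016, 0.152, 1.692, 0.002, 1.3, -0.113] F [0.224, -0.077, -1.467] M [-0.072, -0.021, -0.015] w 58.2
approach [-0.003, 0.002, -1.0] jaw yaw 0.129
```

View pics/s7.png

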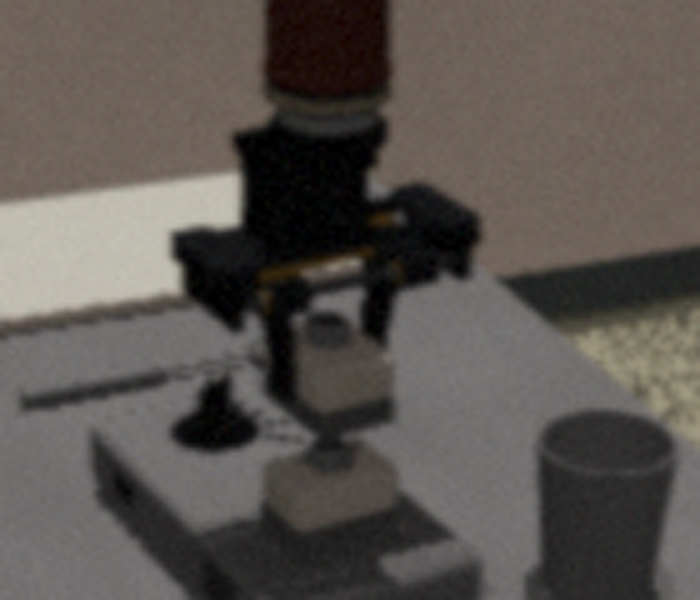

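```bash
python3 -m jog '[[[1.2,-2.2,0],[-0.002,-0.003,-0.007],255],[[1.2,-2.2,-10],[-0.002,-0.003,-0.007],255],[[1.2,-2.2,-20],[-0.002,-0.003,-0.007],255],[[1.2,-2.2,-21],[-0.002,-0.003,-0.007],255],[[1.2,-2.2,-21],[-0.002,-0.003,-0.007],255]]' 30; python3 -c "
from h import *
st()"
```

```text
t: 24.35
tool_pos: [575.2, 85.9, 157.0]
eef_rot: [0.469, 0.529, -0.468, 0.53]
force: [0.5, 0.1, -1.1]
width: 57.8
t 24.35 tcp [575.171, 85.905, 157.015] q [0.013, 0.17, 1.711, -0.0, 1.258, -0.108] F [0.516, 0.106, -1.134] M [-0.071, 0.028, 0.002] w 57.8
approach [0.002, -0.0, -1.0] jaw yaw 0.1212
```

```bash
python3 -m jog '[[[-0.7,0.5,-3],[0,0,0],255],[[-0.7,0.5,-6],[0,0,0],255],[[-0.7,0.5,-9],[0,0,0],255],[[-0.7,0.5,-12],[0,0,0],255],[[-0.7,0.5,-15],[0,0,0],255],[[-0.7,0.5,-17],[0,0,0],255]]' 30; python3 -c "
from h import *
st()"
```

```text
t: 24.95
tool_pos: [574.3, 86.4, 139.6]
eef_rot: [0.469, 0.529, -0.468, 0.53]
force: [0.9, 0.9, -1.2]
width: 57.8
t 24.95 tcp [574.347, 86.387, 139.648] q [0.014, 0.187, 1.726, -0.0, 1.226, -0.108] F [0.884, 0.911, -1.2] M [-0.099, 0.042, 0.011] w 57.8
approach [0.002, -0.0, -1.0] jaw yaw 0.1212
```

```bash
python3 -m jog '[[[0,0,-1.5],[0,0,0],255],[[0,0,-3],[0,0,0],255],[[0,0,-3.7],[0,0,0],255],[[0,0,-3.7],[0,0,0],255]]' 30; python3 -c "
from h import *
st()"
```

```text
t: 25.35
tool_pos: [574.4, 86.4, 136.4]
eef_rot: [0.469, 0.529, -0.468, 0.53]
force: [-1.8, 0.3, 1.3]
width: 57.8
t 25.35 tcp [574.4, 86.379, 136.35] q [0.014, 0.19, 1.729, -0.0, 1.22, -0.108] F [-1.803, 0.257, 1.324] M [-0.105, 0.464, -0.001] w 57.8
approach [0.002, -0.0, -1.0] jaw yaw 0.1212
```

Seated at 136.4, as expected. Turning clockwise.

```bash
python3 -m jog '[[[0,0,0.3],[0,0,-0.14],255],[[0,0,0.3],[0,0,-0.28],255],[[0,0,0.3],[0,0,-0.42],255],[[0,0,0.3],[0,0,-0.56],255],[[0,0,0.3],[0,0,-0.7],255],[[0,0,0.3],[0,0,-0.84],255],[[0,0,0.3],[0,0,-0.98],255],[[0,0,0.3],[0,0,-1.12],255],[[0,0,0.3],[0,0,-1.26],255],[[0,0,0.3],[0,0,-1.4],255],[[0,0,0.3],[0,0,-1.5],255],[[0,0,0.3],[0,0,-1.5],255]]' 30; python3 -c "
from h import *
st()"
```

```text
t: 26.55
tool_pos: [574.4, 86.4, 136.5]
eef_rot: [-0.704, -0.067, 0.704, -0.068]
force: [-0.0, -0.4, -1.7]
width: 57.7
t 26.55 tcp [574.434, 86.381, 136.513] q [0.015, 0.192, 1.726, -0.002, 1.223, 1.395] F [-0.048, -0.39, -1.709] M [-0.035, 0.214, -0.029] w 57.7
approach [0.0, -0.002, -1.0] jaw yaw -1.3796
```

```bash
python3 -m jog '[[[0,0,0],[0,0,-0.05],255],[[0,0,0],[0,0,-0.09],255],[[0,0,0],[0,0,-0.1],255],[[0,0,0],[0,0,-0.1],255]]' 30; python3 -c "
from h import *
st()"; python3 -m jog '[[[0,0,0],[0,0,-0.075],255],[[0,0,0],[0,0,-0.075],0],[[0,0,0],[0,0,-0.075],0],[[0,0,0],[0,0,-0.075],0],[[0,0,0],[0,0,-0.075],0],[[0,0,0],[0,0,-0.075],0],[[0,0,25],[0,0,-0.075],0],[[0,0,60],[0,0,-0.075],0],[[0,0,75],[0,0,-0.075],0],[[0,0,75],[0,0,-0.075],0]]' 30; python3 -c "
from h import *
st()"
```

```text
t: 26.95
tool_pos: [574.4, 86.6, 136.5]
eef_rot: [-0.706, -0.033, 0.706, -0.034]
force: [-0.5, 2.3, -1.2]
width: 57.5
t 26.95 tcp [574.39, 86.622, 136.465] q [0.015, 0.192, 1.726, -0.002, 1.223, 1.493] F [-0.456, 2.285, -1.206] M [0.21, 0.217, 0.35] w 57.5
approach [-0.0, -0.002, -1.0] jaw yaw -1.4769
t: 27.95
tool_pos: [576.3, 86.7, 214.5]
eef_rot: [0.709, 0.006, -0.705, 0.007]
force: [0.3, -0.3, -0.3]
width: 87.1
t 27.95 tcp [576.325, 86.657, 214.543] q [0.015, 0.122, 1.653, -0.002, 1.361, 1.567] F [0.331, -0.262, -0.349] M [-0.042, 0.121, 0.019] w 87.1
approach [0.006, -0.002, -1.0] jaw yaw -1.5517
```

```bash
python3 -m jog '[[[-40,-34,0],[0,0,0.14],0],[[-80,-68,0],[0,0,0.28],0],[[-120,-102,0],[0,0,0.42],0],[[-160,-136,0],[0,0,0.56],0],[[-175,-147,0],[0,0,0.7],0],[[-175,-147,0],[0,0,0.84],0],[[-175,-147,0],[0,0,0.98],0],[[-175,-147,0],[0,0,1.12],0],[[-175,-147,0],[0,0,1.26],0],[[-175,-147,0],[0,0,1.4],0],[[-175,-147,0],[0,0,1.54],0],[[-175,-147,0],[0,0,1.667],0]]'; python3 - <<'E'
from h import *
st()
t=r.capture('top');s=r.capture('side');cv2.imwrite('pics/top8.png',t);cv2.imwrite('pics/side8.png',s)
crop(t,165,170,150,110,5,'t8.png');crop(s,190,130,150,120,5,'s8.png')
E
```

```text
t: 29.15
tool_pos: [400.4, -60.1, 212.6]
eef_rot: [0.47, 0.531, -0.467, 0.527]
force: [0.7, 0.3, -0.2]
width: 87.1
t 29.15 tcp [400.437, -60.065, 212.605] q [-0.349, -0.328, 2.071, 0.006, 1.402, -0.471] F [0.723, 0.31, -0.235] M [-0.061, 0.025, -0.008] w 87.1
approach [-0.001, 0.007, -1.0] jaw yaw 0.1209
```

View pics/t8.png

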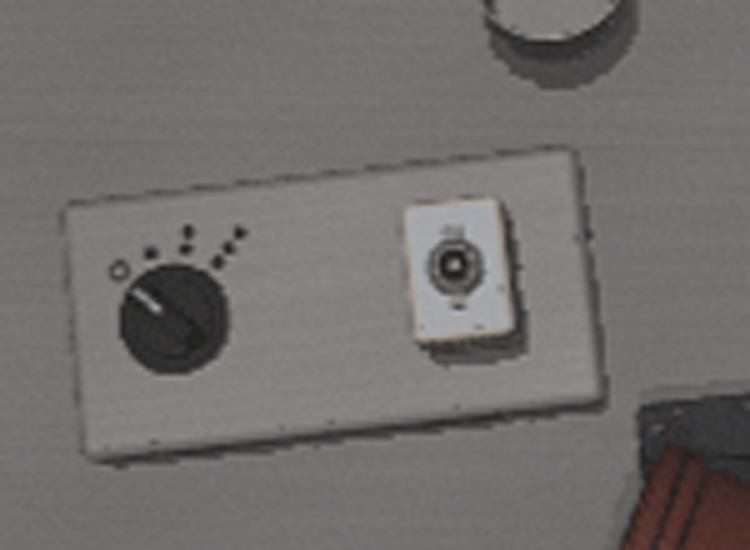

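View pics/s8.png

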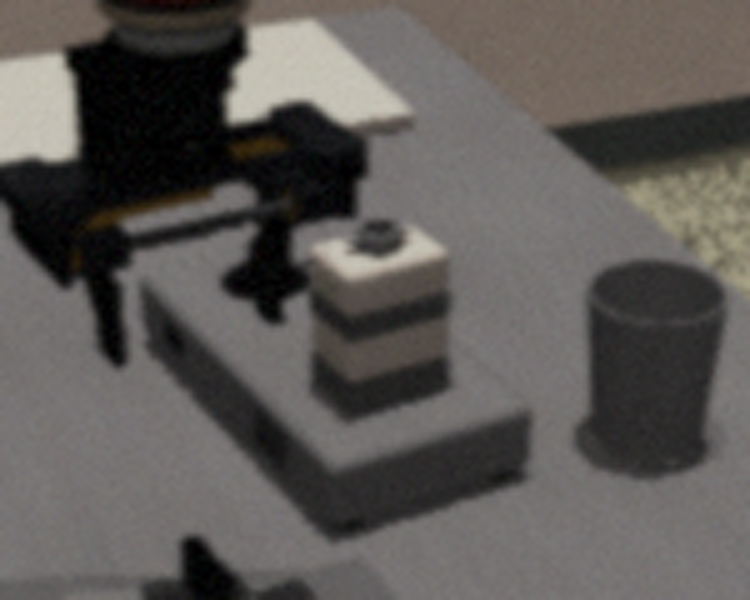

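View pics/top8.png

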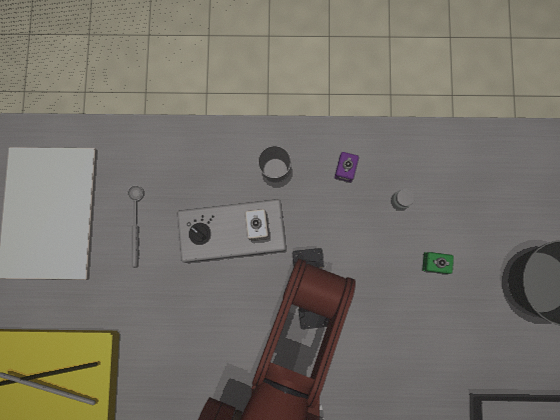

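```bash
python3 -m jog '[[[0.8,0,-45],[0,0,-0.006],0],[[0.8,0,-90],[0,0,-0.006],0],[[0.8,0,-130],[0,0,-0.006],0],[[0.8,0,-160],[0,0,-0.006],0],[[0.8,0,-175],[0,0,-0.006],0],[[0.8,0,-183.5],[0,0,-0.006],0],[[0.8,0,-183.5],[0,0,-0.006],0]]';python3 -c "
from h import *
st();print(onz('top',256,222.8,183))"
```

```text
t: 29.95
tool_pos: [399.9, -59.6, 27.8]
eef_rot: [0.473, 0.529, -0.471, 0.523]
force: [-0.8, -0.3, -0.6]
width: 86.6
t 29.95 tcp [399.914, -59.59, 27.839] q [-0.349, -0.06, 2.229, 0.007, 0.98, -0.461] F [-0.767, -0.331, -0.556] M [-0.111, 0.019, -0.004] w 86.6
approach [-0.004, 0.008, -1.0] jaw yaw 0.1085
[574.21002139  87.13148221 183.        ]
```

```bash
python3 -m jog '[[[1.3,-0.5,0.8],[-0.008,-0.004,0.006],0],[[1.3,-0.5,0.8],[-0.008,-0.004,0.006],255],[[1.3,-0.5,0.8],[-0.008,-0.004,0.006],255],[[1.3,-0.5,0.8],[-0.008,-0.004,0.006],255],[[1.3,-0.5,0.8],[-0.008,-0.004,0.006],255],[[1.3,-0.5,0.8],[-0.008,-0.004,0.006],255],[[1.3,-0.5,0.8],[-0.008,-0.004,0.006],255],[[1.3,-0.5,0.8],[-0.008,-0.004,0.006],255],[[1.3,-0.5,0.8],[-0.008,-0.004,0.006],255],[[1.3,-0.5,0.8],[-0.008,-0.004,0.006],255],[[1.3,-0.5,0.8],[-0.008,-0.004,0.006],255],[[1.3,-0.5,0.8],[-0.008,-0.004,0.006],255]]' 12;python3 -m jog '[[[0,0,0],[0,0,0],255],[[0,0,0],[0,0,0],255],[[0,0,0],[0,0,0],255]]' 25; python3 -c "
from h import *
st()"
```

```text
t: 31.15
tool_pos: [401.2, -60.1, 28.6]
eef_rot: [0.47, 0.528, -0.471, 0.528]
force: [0.3, -0.0, -0.3]
width: 13.7
t: 31.45
tool_pos: [401.2, -60.1, 28.6]
eef_rot: [0.47, 0.528, -0.471, 0.528]
force: [0.2, -0.4, -0.6]
width: 13.9
t 31.45 tcp [401.225, -60.078, 28.601] q [-0.343, -0.063, 2.23, -0.0, 0.975, -0.458] F [0.246, -0.399, -0.587] M [-0.069, -0.006, 0.002] w 13.9
approach [-0.0, -0.0, -1.0] jaw yaw 0.1145
```

```bash
python3 -m jog '[[[0,0,20],[0,0,0],255],[[0,0,65],[0,0,0],255],[[0,0,110],[0,0,0],255],[[0,0,155],[0,0,0],255],[[0,0,205],[0,0,0],255],[[45,38,205],[0,0,0],255],[[85,72,205],[0,0,0],255],[[125,106,205],[0,0,0],255],[[173,146.5,205],[0,0,0.005],255],[[173,146.5,205],[0,0,0.005],255],[[173,146.5,205],[0,0,0.005],255]]' 25;python3 -c "
from h import *
st()"
```

```text
t: 32.55
tool_pos: [575.6, 88.8, 232.3]
eef_rot: [0.468, 0.53, -0.469, 0.529]
force: [-0.4, -0.4, -1.6]
width: 13.8
t 32.55 tcp [575.573, 88.793, 232.31] q [0.017, 0.114, 1.628, 0.001, 1.401, -0.105] F [-0.372, -0.402, -1.608] M [-0.102, 0.077, -0.013] w 13.8
approach [-0.001, 0.0, -1.0] jaw yaw 0.1223
```

```bash
python3 -m jog '[[[-1.2,-2.2,0],[0,0,0],255],[[-1.2,-2.2,-8],[0,0,0],255],[[-1.2,-2.2,-16],[0,0,0],255],[[-1.2,-2.2,-16],[0,0,0],255],[[-1.2,-2.2,-16],[0,0,0],255]]' 25;python3 -c "
from h import *
st()"
```

```text
t: 33.05
tool_pos: [573.8, 86.0, 216.0]
eef_rot: [0.468, 0.53, -0.469, 0.529]
force: [-0.4, 0.7, -0.8]
width: 14.0
t 33.05 tcp [573.788, 86.04, 215.955] q [0.013, 0.12, 1.652, 0.0, 1.371, -0.109] F [-0.388, 0.691, -0.784] M [-0.116, 0.05, -0.033] w 14.0
approach [-0.002, 0.0, -1.0] jaw yaw 0.1214
```

```bash
python3 -m jog '[[[0.6,0.4,-3],[0,0,0],255],[[0.6,0.4,-6],[0,0,0],255],[[0.6,0.4,-9],[0,0,0],255],[[0.6,0.4,-12],[0,0,0],255],[[0.6,0.4,-15],[0,0,0],255],[[0.6,0.4,-17],[0,0,0],255],[[0.6,0.4,-17],[0,0,0],255]]' 25;python3 -c "
from h import *
st()"
```

```text
t: 33.75
tool_pos: [574.1, 86.5, 198.5]
eef_rot: [0.468, 0.53, -0.469, 0.529]
force: [-0.7, 0.4, -1.1]
width: 13.8
t 33.75 tcp [574.121, 86.472, 198.457] q [0.013, 0.135, 1.669, 0.0, 1.34, -0.108] F [-0.673, 0.366, -1.104] M [-0.064, 0.019, -0.017] w 13.8
approach [-0.003, 0.0, -1.0] jaw yaw 0.1216
```

```bash
python3 -m jog '[[[0.2,0,-1],[0,0,0],255],[[0.2,0,-2.2],[0,0,0],255],[[0.2,0,-2.5],[0,0,0],255],[[0.2,0,-2.5],[0,0,0],255]]' 25;python3 -c "
from h import *
st()"
```

```text
t: 34.15
tool_pos: [574.6, 86.5, 196.6]
eef_rot: [0.468, 0.53, -0.469, 0.529]
force: [-1.6, 0.1, 2.3]
width: 13.6
t 34.15 tcp [574.592, 86.483, 196.613] q [0.013, 0.137, 1.671, 0.0, 1.336, -0.108] F [-1.634, 0.062, 2.329] M [-0.052, 0.258, -0.047] w 13.6
approach [-0.002, 0.0, -1.0] jaw yaw 0.1215
```

Seated. Next: the clockwise quarter turn.

```bash
python3 -m jog '[[[0,0,0.3],[0,0,-0.14],255],[[0,0,0.3],[0,0,-0.28],255],[[0,0,0.3],[0,0,-0.42],255],[[0,0,0.3],[0,0,-0.56],255],[[0,0,0.3],[0,0,-0.7],255],[[0,0,0.3],[0,0,-0.84],255],[[0,0,0.3],[0,0,-0.98],255],[[0,0,0.3],[0,0,-1.12],255],[[0,0,0.3],[0,0,-1.26],255],[[0,0,0.3],[0,0,-1.4],255],[[0,0,0.3],[0,0,-1.5],255],[[0,0,0.3],[0,0,-1.57],255]]' 25; python3 -c "
from h import *
st()"
```

```text
t: 35.35
tool_pos: [574.6, 86.5, 196.7]
eef_rot: [0.706, 0.043, -0.706, 0.041]
force: [0.2, 1.0, -0.5]
width: 13.6
t 35.35 tcp [574.59, 86.465, 196.678] q [0.013, 0.135, 1.673, 0.002, 1.333, 1.464] F [0.165, 0.958, -0.465] M [0.132, 0.223, 0.134] w 13.6
approach [0.0, 0.002, -1.0] jaw yaw -1.4523
```

```bash
python3 -m jog '[[[0,0,0],[0,0,-0.025],255],[[0,0,0],[0,0,-0.025],255]]' 25; python3 -c "
from h import *
st()"; python3 -m jog '[[[0,0,0],[0,0,0.01],255],[[0,0,0],[0,0,0.01],0],[[0,0,0],[0,0,0.01],0],[[0,0,0],[0,0,0.01],0],[[0,0,0],[0,0,0.01],0],[[0,0,0],[0,0,0.01],0],[[0,0,25],[0,0,0.01],0],[[0,0,50],[0,0,0.01],0],[[-20,130,50],[0,0,0.01],0],[[-20,178,50],[0,0,0.01],0],[[-20,178,50],[0,0,0.01],0],[[-20,178,50],[0,0,0.01],0]]' 25; python3 - <<'E'
from h import *
st()
t=r.capture('top');s=r.capture('side');cv2.imwrite('pics/top9.png',t);cv2.imwrite('pics/side9.png',s)
crop(t,165,170,150,110,5,'t9.png');crop(s,190,110,150,120,5,'s9.png')
E
```

```text
t: 35.55
tool_pos: [574.6, 86.6, 196.7]
eef_rot: [0.707, 0.034, -0.706, 0.033]
force: [-0.2, 0.6, -0.4]
width: 13.7
t 35.55 tcp [574.615, 86.612, 196.684] q [0.013, 0.135, 1.673, 0.002, 1.333, 1.488] F [-0.202, 0.62, -0.359] M [0.055, 0.205, 0.246] w 13.7
approach [0.001, 0.002, -1.0] jaw yaw -1.4762
t: 36.75
tool_pos: [553.8, 267.9, 246.9]
eef_rot: [0.706, 0.039, -0.706, 0.036]
force: [1.4, 0.3, 0.1]
width: 85.5
t 36.75 tcp [553.773, 267.858, 246.891] q [0.321, 0.181, 1.527, 0.003, 1.433, 1.785] F [1.387, 0.265, 0.145] M [-0.078, 0.123, 0.076] w 85.5
approach [0.001, 0.003, -1.0] jaw yaw -1.4644
```

View pics/t9.png

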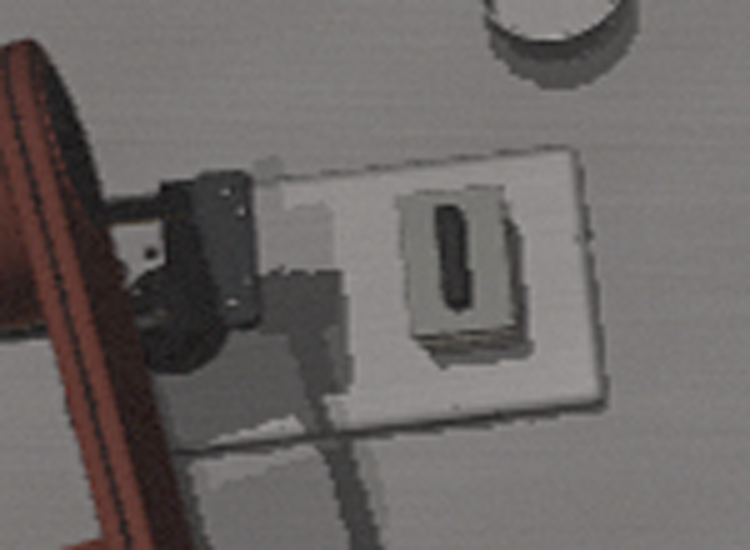

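View pics/s9.png

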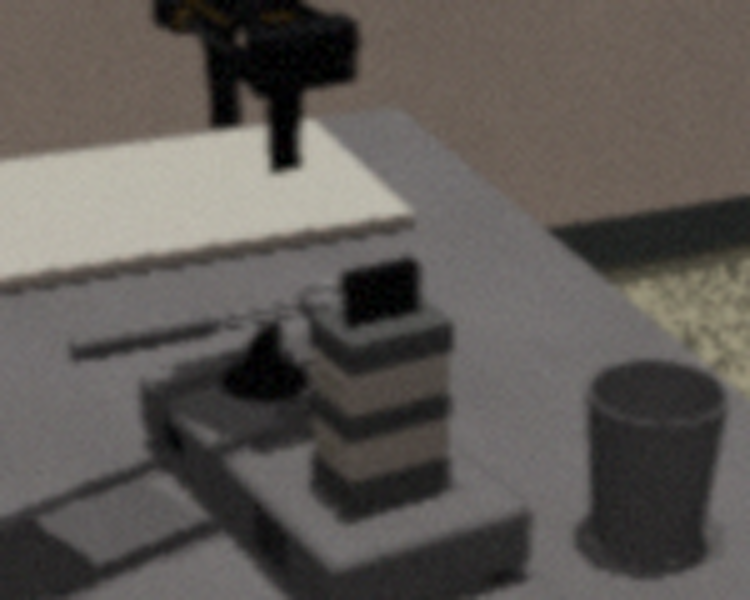

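```bash
python3 -m jog '[[[-1.5,-3.3,0],[0,0,0.14],0],[[-1.5,-3.3,-20],[0,0,0.28],0],[[-1.5,-3.3,-40],[0,0,0.42],0],[[-1.5,-3.3,-70],[0,0,0.56],0],[[-1.5,-3.3,-100],[0,0,0.7],0],[[-1.5,-3.3,-125],[0,0,0.764],0],[[-1.5,-3.3,-125],[0,0,0.764],0],[[-1.5,-3.3,-125],[0,0,0.764],0]]' 10; python3 -c "
from h import *
st()"
```

```text
t: 37.65
tool_pos: [552.2, 264.4, 121.7]
eef_rot: [-0.641, -0.299, 0.642, -0.297]
force: [-0.4, 0.3, 1.8]
width: 87.0
t 37.65 tcp [552.161, 264.41, 121.719] q [0.316, 0.28, 1.652, 0.003, 1.212, 1.015] F [-0.375, 0.323, 1.756] M [-0.068, 0.052, 0.027] w 87.0
approach [-0.003, 0.002, -1.0] jaw yaw -0.7002
```

```bash
python3 -m jog '[[[0,0.2,-20],[0,0,0],0],[[0,0.2,-38.5],[0,0,0],0],[[0,0.2,-38.5],[0,0,0],255],[[0,0.2,-38.5],[0,0,0],255],[[0,0.2,-38.5],[0,0,0],255],[[0,0.2,-38.5],[0,0,0],255],[[0,0.2,-38.5],[0,0,0],255],[[0,0.2,-38.5],[0,0,0],255],[[0,0.2,-38.5],[0,0,0],255],[[0,0.2,-38.5],[0,0,0],255],[[0,0.2,-38.5],[0,0,0],255],[[0,0.2,-38.5],[0,0,0],255]]' 10; python3 -m jog '[[[0,0,0],[0,0,0],255],[[0,0,0],[0,0,0],255],[[0,0,0],[0,0,0],255]]' 10; python3 -c "
from h import *
st()"
```

```text
t: 38.85
tool_pos: [552.1, 264.6, 83.1]
eef_rot: [-0.641, -0.299, 0.642, -0.297]
force: [-0.2, 0.1, -0.5]
width: 15.0
t: 39.15
tool_pos: [552.3, 264.5, 83.2]
eef_rot: [-0.641, -0.299, 0.642, -0.297]
force: [0.5, -0.1, -0.2]
width: 12.6
t 39.15 tcp [552.272, 264.5, 83.173] q [0.316, 0.325, 1.674, 0.003, 1.144, 1.015] F [0.497, -0.071, -0.161] M [-0.197, -0.051, -0.058] w 12.6
approach [-0.003, 0.002, -1.0] jaw yaw -0.7002
```

```bash
python3 -m jog '[[[0,0,0],[0,0,-0.13],255],[[0,0,0],[0,0,-0.26],255],[[0,0,0],[0,0,-0.39],255],[[0,0,0],[0,0,-0.52],255],[[0,0,0],[0,0,-0.65],255],[[0,0,0],[0,0,-0.78],255],[[0,0,0],[0,0,-0.91],255],[[0,0,0],[0,0,-1.0],255],[[0,0,0],[0,0,-1.0],255],[[0,0,0],[0,0,-1.0],255]]' 10; python3 -c "
from h import *
st()";python3 -m jog '[[[0,0,0],[0,0,0],0],[[0,0,0],[0,0,0],0],[[0,0,0],[0,0,0],0],[[0,0,0],[0,0,0],0],[[0,0,0],[0,0,0],0],[[0,0,30],[0,0,0],0],[[0,0,80],[0,0,0],0],[[0,0,120],[0,0,0],0],[[-60,60,120],[0,0,0],0],[[-110,110,120],[0,0,0],0],[[-110,110,120],[0,0,0],0],[[-110,110,120],[0,0,0],0]]';python3 - <<'E'
from h import *
st()
t=r.capture('top');s=r.capture('side');cv2.imwrite('pics/top10.png',t);cv2.imwrite('pics/side10.png',s)
crop(t,165,170,150,110,5,'t10.png');crop(s,190,110,190,160,4,'s10.png')
E
```

```text
t: 40.15
tool_pos: [551.9, 265.5, 83.2]
eef_rot: [-0.705, 0.043, 0.706, 0.046]
force: [-0.8, 5.7, 0.1]
width: 13.1
t 40.15 tcp [551.903, 265.467, 83.172] q [0.317, 0.323, 1.677, 0.005, 1.14, 2.012] F [-0.808, 5.74, 0.142] M [0.902, 0.316, -0.019] w 13.1
approach [-0.0, 0.005, -1.0] jaw yaw -1.6975
t: 41.35
tool_pos: [438.1, 378.7, 203.4]
eef_rot: [-0.705, 0.041, 0.706, 0.045]
force: [0.6, 0.3, -0.4]
width: 86.5
t 41.35 tcp [438.073, 378.694, 203.387] q [0.573, 0.123, 1.673, 0.006, 1.343, 2.264] F [0.623, 0.299, -0.428] M [-0.058, 0.147, -0.021] w 86.5
approach [-0.002, 0.006, -1.0] jaw yaw -1.6926
```

View pics/t10.png

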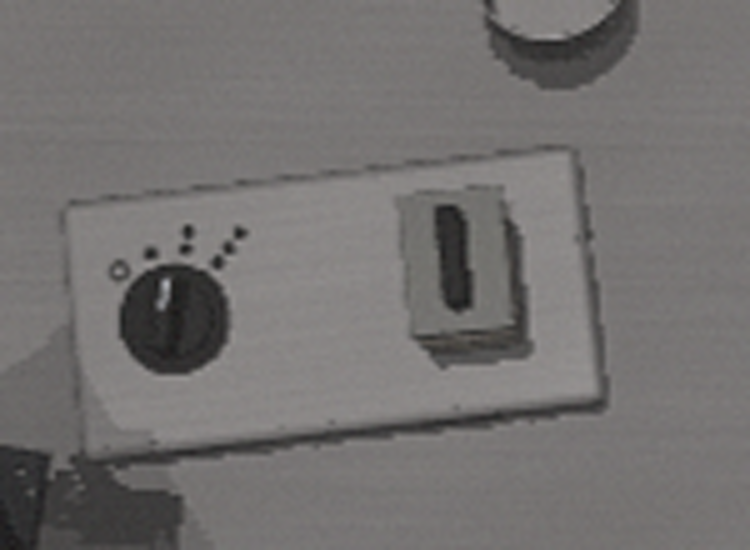

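View pics/s10.png

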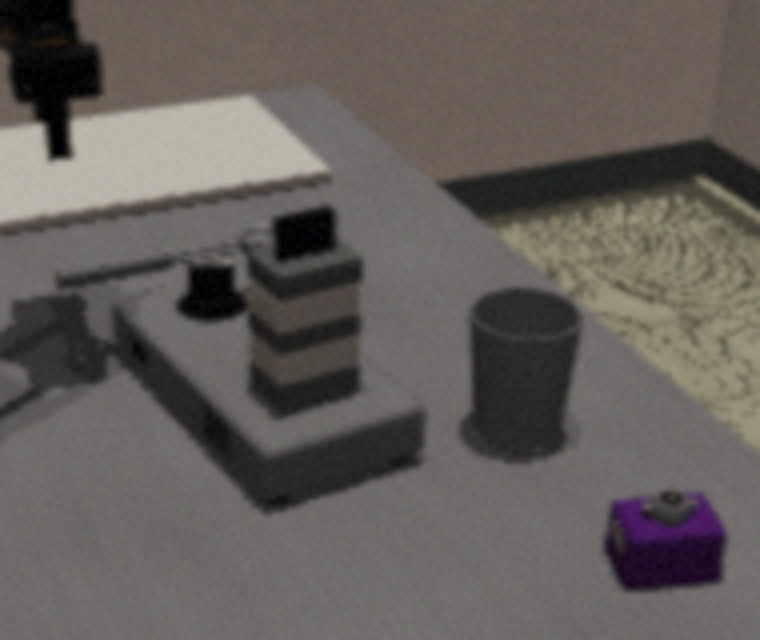

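View pics/top10.png

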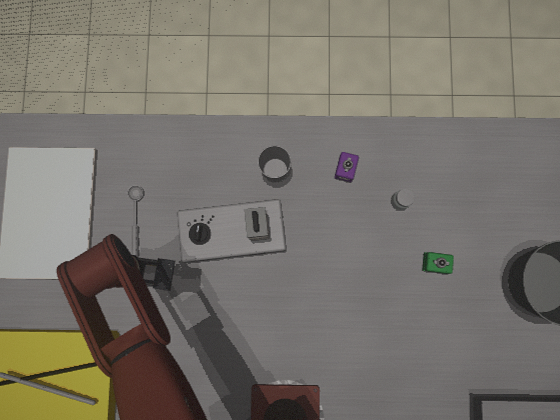

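```bash
python3 -m jog '[[[0,0,0],[0,0,0],0],[[0,0,0],[0,0,0],0],[[0,0,0],[0,0,0],0]]'; python3 -c "
from h import *
r.finish_job()"
```

```text
t: 41.75
tool_pos: [441.9, 375.4, 203.2]
eef_rot: [-0.706, 0.043, 0.706, 0.046]
force: [0.1, 0.9, 0.1]
width: 87.0
the job is handed in; nothing more can be done
```

The job is handed in after about 42 s of robot time; no verdict was reported. I found two white canisters. I switched the selector off, unlocked the lid and set it on the worktop, stacked and locked both canisters, locked the lid on top, and turned the selector to two dots.

**Last checks:**
- **Tower:** both pictures show two canisters and the lid standing flush with the base. Each part went down to within about 0.5 mm of its expected height and turned clockwise to its stop. The top neck measured about 1 mm from the tower's axis.
- **Selector:** the pointer direction in the last top view fits 1.0 rad (two dots). That comes from the picture only.
- **Beaker, spoon, salt jar and look-alikes:** all look unmoved. I compared them by eye only.

**What went less well:**
- After locking the second canister, I turned it about 0.075 rad further into its stop while opening the gripper. The picture afterwards still showed it flush.
- Early estimates from the pump's corners were about 2 mm off in y; I corrected them from where the knob and lid were actually gripped.
- Triangulating the canisters' top faces gave 35–40 mm height instead of 50. The necks came out at 64 mm, as expected, so I relied on those and on the top view.

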